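Isolate the backup unit and roll its batteries out

TASK

Clear the old batteries from the backup power unit: first guide the lever on its top through the zigzag gate from the first slot to the last, fully home at the far end. Then lift every battery pack onto the floor of the wheeled caddy's tray, push the loaded caddy forwards by its bar until its castors trail straight, and steer it into the tape mark, front to the closed end, centred and square, standing with all castors still trailing straight. Last, take the lever back through the gate fully home to the starting end of the first slot; keep the caddy's wheels on the desk and leave everything else where it is.

Things in the scene. Friction and masses are not known exactly. Their poses are not given: they have to be found in the camera images.
- unit: grey backup power unit, a fixed box 150 (x) x 170 (y) x 110 mm high; origin at the centre of its underside, z up, x and y along its sides. The lever gate is cut in the aluminium plate on its top (top face z 110, 12 mm thick)
- gate: the gate, in a frame equal to the unit's: three slots parallel to x, 16 mm wide, from x -28 to +28 mm, centred at y -32, 0, +32 mm. The first and second join only at their +x ends (the wall between stops at x +12), the second and last only at their -x ends (that wall stops at x -12). Far, home end of the last slot (y +32): +x. Starting end of the first (y -32): -x; the lever starts in that slot
- lever_knob (a point): centre of the lever's black ball knob, 30 mm across. The lever is a 10 mm steel stick that swings both ways about a pivot on the unit's axis at z 20 mm; the knob centre is 135 mm from the pivot, the gate crosses the stick about 84 mm above it. It stays where it is left (about 1 N at the knob moves it); only the gate walls confine it
- lever_fore (a joint): lean of the lever towards the unit's +x, rad (0 upright, about -0.26 and +0.26 at the slot ends)
- lever_side (a joint): lean of the lever towards the unit's +y, rad (about -0.36, 0 and +0.36 in the three slots)
- caddy: small plywood caddy on four swivel castors. Origin on the desk under the tray's centre, z up, x forward (the push bar is at the rear, -x). Tray inside 164 (x) x 152 (y) mm, floor at z 44, rim top at z 60, walls 6 mm. About 1 kg empty; it rolls freely and gives way when pushed
- caddy_bar (a point): centre of the caddy's push bar: a square bar 12 mm thick and 130 mm long, parallel to the caddy's y, at caddy (-105, 0, 125) mm, on two thin posts at y +/-60; free from above
- mark: parking mark of flat dark tape on the desk, a U around the caddy's place, 200 mm wide inside; fixed. Origin at the middle of the place on the desk, where the caddy's origin belongs; x points to the closed end of the U, where the caddy's front belongs. The closed end's tape is at x 104 mm, the side tapes at y +/-104 mm; open at the rear
- pack0_mid (a point): centre of a battery pack: a grey block 64 (x) x 38 (y) x 55 mm (z, up when it stands as at the start), with two brass contacts on top and a dark band; about 0.3 kg; all packs are alike; up to two of the four are absent
- pack1_mid (a point): centre of a battery pack: a grey block 64 (x) x 38 (y) x 55 mm (z, up when it stands as at the start), with two brass contacts on top and a dark band; about 0.3 kg; all packs are alike; up to two of the four are absent
- pack2_mid (a point): centre of a battery pack: a grey block 64 (x) x 38 (y) x 55 mm (z, up when it stands as at the start), with two brass contacts on top and a dark band; about 0.3 kg; all packs are alike; up to two of the four are absent
- pack3_mid (a point): centre of a battery pack: a grey block 64 (x) x 38 (y) x 55 mm (z, up when it stands as at the start), with two brass contacts on top and a dark band; about 0.3 kg; all packs are alike; up to two of the four are absent
- axle_fl (a point): wheel centre of the caddy's front left castor (wheel 28 mm across, 20 mm behind its swivel; the swivel is at caddy (62, 58) mm). Trailing straight it is at caddy (42, 58, 14) mm
- axle_fr (a point): wheel centre of the caddy's front right castor (wheel 28 mm across, 20 mm behind its swivel; the swivel is at caddy (62, -58) mm). Trailing straight it is at caddy (42, -58, 14) mm
- axle_rl (a point): wheel centre of the caddy's rear left castor (wheel 28 mm across, 20 mm behind its swivel; the swivel is at caddy (-50, 58) mm). Trailing straight it is at caddy (-70, 58, 14) mm
- axle_rr (a point): wheel centre of the caddy's rear right castor (wheel 28 mm across, 20 mm behind its swivel; the swivel is at caddy (-50, -58) mm). Trailing straight it is at caddy (-70, -58, 14) mm
- adapter: black power adapter brick, 85 x 46 x 30 mm high, lower than the packs, lying among them; a bystander, origin at the centre of its underside
- stapler: dark stapler, 130 x 34 x 51 mm; a bystander, origin at the centre of its underside
- tape_roll: clear tape roll, 90 mm across, 24 mm high, lying flat; a bystander, origin at the centre of its underside
- handset: white telephone handset, 150 x 50 x 23 mm, lying flat; a bystander, origin at the centre of its underside
- notebook: blue notebook, 100 x 150 x 18 mm, lying flat; a bystander, origin at the centre of its underside

How it is judged:
On the way, in this order (a step that is already met when the one before it is completed fails the run):
1. the lever stands at the home end of the last (service) slot (value of joint lever_side above 0.3 rad and value of joint lever_fore above 0.18 rad), for 0.2 s.
2. every pack rests on the caddy's tray floor, released (all of step 1 and x of pack0_mid in the frame of caddy between -0.082 and 0.082 m and y of pack0_mid in the frame of caddy between -0.076 and 0.076 m and z of pack0_mid in the frame of caddy between 0.05 and 0.086 m and contact force between each of pack0, pack1, pack2, pack3 and the fingers below 0.3 N and x of pack1_mid in the frame of caddy between -0.082 and 0.082 m and y of pack1_mid in the frame of caddy between -0.076 and 0.076 m and z of pack1_mid in the frame of caddy between 0.05 and 0.086 m and x of pack2_mid in the frame of caddy between -0.082 and 0.082 m and y of pack2_mid in the frame of caddy between -0.076 and 0.076 m and z of pack2_mid in the frame of caddy between 0.05 and 0.086 m and x of pack3_mid in the frame of caddy between -0.082 and 0.082 m and y of pack3_mid in the frame of caddy between -0.076 and 0.076 m and z of pack3_mid in the frame of caddy between 0.05 and 0.086 m), for 0.3 s.
3. the loaded caddy has been pushed forwards so that all four castors trail straight behind their swivels, before it reaches the mark (all of step 2 and x of each of axle_fl, axle_fr in the frame of caddy below 0.047 m and y of axle_fl in the frame of caddy between 0.0495 and 0.0665 m and y of axle_fr in the frame of caddy between -0.0665 and -0.0495 m and x of each of axle_rl, axle_rr in the frame of caddy below -0.065 m and y of axle_rl in the frame of caddy between 0.0495 and 0.0665 m and y of axle_rr in the frame of caddy between -0.0665 and -0.0495 m and distance of caddy from where it was at the start of the episode above 0.04 m and horizontal distance between caddy and mark above 0.03 m), for 0.1 s.
4. the loaded caddy stands in the mark, square, castors trailing, bar released, with the lever still in service (all of step 2 and x of each of axle_fl, axle_fr in the frame of caddy below 0.047 m and y of axle_fl in the frame of caddy between 0.0495 and 0.0665 m and y of axle_fr in the frame of caddy between -0.0665 and -0.0495 m and x of each of axle_rl, axle_rr in the frame of caddy below -0.065 m and y of axle_rl in the frame of caddy between 0.0495 and 0.0665 m and y of axle_rr in the frame of caddy between -0.0665 and -0.0495 m and horizontal distance between caddy and mark below 0.02 m and angle between the x axis of caddy and the x axis of mark, either way round below 0.14 rad and x of caddy_bar in the frame of mark below -0.05 m and height (world z) of caddy below 0.006 m and angle between caddy's own z axis and vertical below 0.06 rad and linear speed of caddy below 0.01 m/s and contact force between caddy and the fingers below 0.3 N), for 0.3 s.
At the end, for the whole second after the job is handed in: Lever home at the starting end of the first slot (side < -0.30, fore < -0.18 rad); packs on the tray floor; caddy within 20 mm of the mark's middle, square within 0.14 rad, front to the closed end, at rest on its wheels; every castor wheel behind its swivel, within 8.5 mm sideways (value of joint lever_side below -0.3 rad and value of joint lever_fore below -0.18 rad and x of pack0_mid in the frame of caddy between -0.082 and 0.082 m and y of pack0_mid in the frame of caddy between -0.076 and 0.076 m and z of pack0_mid in the frame of caddy between 0.05 and 0.086 m and contact force between each of pack0, pack1, pack2, pack3 and the fingers below 0.3 N and x of pack1_mid in the frame of caddy between -0.082 and 0.082 m and y of pack1_mid in the frame of caddy between -0.076 and 0.076 m and z of pack1_mid in the frame of caddy between 0.05 and 0.086 m and x of pack2_mid in the frame of caddy between -0.082 and 0.082 m and y of pack2_mid in the frame of caddy between -0.076 and 0.076 m and z of pack2_mid in the frame of caddy between 0.05 and 0.086 m and x of pack3_mid in the frame of caddy between -0.082 and 0.082 m and y of pack3_mid in the frame of caddy between -0.076 and 0.076 m and z of pack3_mid in the frame of caddy between 0.05 and 0.086 m and x of each of axle_fl, axle_fr in the frame of caddy below 0.047 m and y of axle_fl in the frame of caddy between 0.0495 and 0.0665 m and y of axle_fr in the frame of caddy between -0.0665 and -0.0495 m and x of each of axle_rl, axle_rr in the frame of caddy below -0.065 m and y of axle_rl in the frame of caddy between 0.0495 and 0.0665 m and y of axle_rr in the frame of caddy between -0.0665 and -0.0495 m and horizontal distance between caddy and mark below 0.02 m and angle between the x axis of caddy and the x axis of mark, either way round below 0.14 rad and x of caddy_bar in the frame of mark below -0.05 m and height (world z) of caddy below 0.006 m and angle between caddy's own z axis and vertical below 0.06 rad and linear speed of caddy below 0.01 m/s); the robot touches nothing.
It fails at once if a bystander is shifted by more than 30 mm (distance of any of adapter, stapler, tape_roll, handset, notebook from where it was at the start of the episode above 0.03 m).
It fails at once if the caddy is lifted off the desk or tipped (height (world z) of caddy above 0.015 m or angle between caddy's own z axis and vertical above 0.2 rad).
Of pack0, pack1, pack2, pack3 only 2 to 4 are there at a start; the rules pass over those that are not, and their reading is None.
At some moment in a run one of pack0, pack1, pack2, pack3 may be knocked a few centimetres aside while the robot is not near it.
Once in a run the grip may slacken for a moment while it holds something.
It also fails if it takes over 210 s, if anything falls off the work surface, if the arm or the gripper's body presses on something with over 40 N, if the wrist force passes 120 N, or if a joint passes its speed limit or range.

ROBOT

A 7-joint arm with a two-finger parallel gripper is mounted at the origin on the work surface. World frame = base frame: x ahead of the robot, y to its left, z up, the work surface at z = 0. Lengths are in m, angles in rad, forces in N, time in s.
With the tool pointing down it reaches from about 0.4 to 0.9 m from the base axis. Payload 5.6 kg.
Tool frame: the origin (TCP) lies on the centre line of the jaws, within the pads' length; the fingertips stand 19 mm ahead of it and the grasp point (between the pads) is the TCP (env.tip_reach is the z of the fingertips in the tool frame, in m); z points along the fingers, y is the direction in which the jaws open and shut (so a half turn about z gives the same grasp; the last joint's range is limited). The gripper opens to 92 mm and grips with 3 to 60 N. Pads are 20 mm wide; open, the fingers measure 128 mm over their backs; the gripper's body (75 mm by 189 mm) begins 69 mm behind the grasp point.
Start: joints at [1.125, 0.468, -0.012, 1.603, 0.006, 1.071, -0.056], TCP at [0.255, -0.598, 0.234] pointing down, gripper open.
Joint ranges: [-2.53, 2.53], [-0.31, 2.02], [-1.57, 1.55], [0.28, 2.44], [-1.29, 4.43], [0.15, 1.84], [-2.92, 2.92]. Speed limits (rad/s): [2.57, 2.57, 3.14, 3.14, 3.14, 3.14, 3.14].

INTERFACE

Orientations are given as a rotation vector (axis times angle).
In Python, from station import env gives the robot as it stands. The module is installed in compiled form; this text tells all that it offers.
- The arm moves only by the tool jog_arm, never from a script. Its argument "deltas" is a list of rows, each an object with "fingers": the opening, from 0 (shut) to 1 (fully open); "offset": the shift along the tool's x, y, z in cm, a list of three; "turn": the turn about the tool's z in rad. A call has exactly 8 rows; each row is the pose to reach, as a shift and turn from the pose commanded when the call began, along the tool's axes at that moment; what a row does not reach only later rows make up. A row lasts 1/12 s, in which the tool goes at most 41.7 mm and 7.16 degrees, less where a joint would pass 70% of its speed; a pose out of reach is approached as far as the arm can. A call with a gripper value outside its range is refused whole. The fingers move at their own pace and stop on an object; "force" is the grip in N (left out, the last holds). Time passes only in rows, so rows that repeat a pose let the fingers close, or fill a call up. It gives the time, the measured TCP pose, the force and the opening at its end, in the units of the state.
- env.state(): the state, without advancing time (a new reading comes with each control period).
- env.camera(name): name is "side" or "top"; returns a dict with "img" (400x640x3 uint8, blue, green, red), "depth" (400x640 float32, m along the optical axis (not along the pixel's ray), 0 where there is no reading), "K" (3x3 intrinsics, pixels), "rvec" (rotation vector, rad) and "tvec" (3), from world to camera coordinates, as OpenCV has them. Camera axes: x right, y down, z forward; pixel columns grow to the right and rows downward; lengths in m; the calibration is good to about 2 mm. A picture is of the moment at which its call begins.
- env.close_job(): hands the job in, once; it reports no verdict.
Trained networks look in a picture, given as the dict that the camera call returned (one of the last four; its "shot" number tells which), for a name from the list of things; names that differ only in an ending like _2 or _b are one class to them, and where a whole thing is asked for, a point or a joint stands for the part that bears it (a point fixed in the world has none). Each returns a list of dicts, best first, with "conf" (0 to 1); they miss things now and then, are a little off and sometimes report something else, mostly with a low value. They report only what shows in the picture. A call takes as long as a camera call.
- env.spot_in(picture, name): "at" ([x, y, z] in m, in world coordinates, good to about 4 mm: the middle of the surface that is visible of it).
The state is a dict: "t": time; "qpos": joint angles; "dq": joint speeds; "effort": joint torques, N m; "position": TCP position; "orientation": TCP orientation; "force": force on the tool from outside, world axes, zero at the start; "ft_torque": the same for the moment, N m; "gripper_width": finger opening in m.
Only numpy, scipy, OpenCV 4.12 (cv2) and the standard library are available. Lean on these libraries where they do the work, as an engineer would, in place of code of your own. Each camera call takes 0.05 s, during which the arm holds its last target. There are 200 camera calls.

## Working session

There is one attempt and no reset: what is moved stays moved. The work goes in short steps, Python scripts to look and compute and a tool call to move; the robot and the scene stay as the last step left them, time stands still between calls to the robot, and variables do not carry over. Pictures are saved under pics/ and viewed, about 12 in all and at most 16, crops included, and the job is handed in when it is done.

Besides the shell and the picture viewer there is one more tool, called as a command line: name --argument value ..., lists and objects as JSON in quotes. jog_arm: Moves the arm, as the interface text tells. Its arguments: {"type":"object","properties":{"deltas":{"type":"array","items":{"type":"object","properties":{"fingers":{"type":"number"},"offset":{"type":"array","items":{"type":"number"}},"turn":{"type":"number"}}}},"force":{"type":"number"}},"required":["deltas"]}

```bash
mkdir -p pics; cat > h.py <<'E'
from station import env
import numpy as np, cv2
from scipy.spatial.transform import Rotation as R
def cam(n):
    c=env.camera(n); c["R"]=cv2.Rodrigues(np.array(c["rvec"],float))[0]; c["t"]=np.array(c["tvec"],float).ravel(); return c
def cloud(c):
    v,u=np.mgrid[0:400,0:640]; z=c["depth"]; K=np.array(c["K"])
    P=np.stack([(u-K[0,2])/K[0,0]*z,(v-K[1,2])/K[1,1]*z,z],-1)
    W=(P-c["t"])@c["R"]; W[z==0]=np.nan; return W
def proj(c,p):
    q=np.array(c["K"])@(c["R"]@np.array(p,float)+c["t"]); return q[:2]/q[2]
def spots(c,names,n=4,mn=0.2):
    for k in names:
        for d in env.spot_in(c,k)[:n]:
            if d["conf"]>mn: print(k,np.round(d["at"],3),round(d["conf"],2),np.round(proj(c,d["at"])))
def st():
    s=env.state(); print("t",round(s["t"],2),"p",np.round(s["position"],4),"F",np.round(s["force"],1),"w",round(s["gripper_width"],4)); print(np.round(R.from_rotvec(s["orientation"]).as_matrix(),3)); return s
E
python3 - <<'E'
from h import *
st()
for n in("top","side"):
    c=cam(n); cv2.imwrite(f"pics/{n}0.png",c["img"]); print(n,-c["R"].T@c["t"])
    spots(c,["unit","lever_knob","caddy","caddy_bar","mark","pack0_mid","axle_fl","adapter","stapler","tape_roll","handset","notebook"],6)
    np.savez(f"{n}0.npz",W=cloud(c),img=c["img"])
E
```

```text
t 0.0 p [ 0.2545 -0.5975  0.2326] F [ 0.4 -0.8  0.4] w 0.0918
[[ 0.92   0.392 -0.001]
 [ 0.392 -0.92   0.002]
 [-0.    -0.002 -1.   ]]
top [ 0.51009739 -0.02259422  1.48910132]
unit [0.487 0.321 0.112] 0.87 [200. 233.]
caddy [ 0.43  -0.244  0.042] 0.56 [409. 257.]
caddy_bar [ 0.426 -0.247  0.046] 0.88 [411. 259.]
caddy_bar [0.79  0.075 0.026] 0.57 [297. 127.]
mark [0.405 0.122 0.004] 0.94 [278. 263.]
pack0_mid [0.628 0.003 0.053] 0.61 [321. 183.]
adapter [ 0.635 -0.128  0.029] 0.69 [368. 183.]
stapler [ 0.624 -0.38   0.044] 0.97 [459. 187.]
stapler [0.487 0.271 0.157] 0.56 [215. 233.]
tape_roll [ 0.786 -0.12   0.024] 0.69 [366. 130.]
tape_roll [0.791 0.078 0.022] 0.27 [296. 127.]
handset [0.793 0.075 0.022] 0.91 [297. 126.]
notebook [0.671 0.361 0.024] 0.81 [196. 167.]
side [0.22038411 0.73377673 0.99873706]
unit [0.472 0.349 0.113] 0.81 [294. 329.]
lever_knob [0.665 0.239 0.058] 0.55 [245. 270.]
lever_knob [0.481 0.287 0.153] 0.48 [303. 294.]
caddy [ 0.43  -0.247  0.046] 0.69 [404. 175.]
caddy_bar [ 0.425 -0.247  0.045] 0.7 [406. 175.]
mark [0.385 0.127 0.006] 0.76 [370. 289.]
pack0_mid [0.624 0.01  0.054] 0.97 [304. 212.]
axle_fl [ 0.345 -0.172  0.015] 0.53 [423. 209.]
adapter [ 0.632 -0.117  0.031] 0.63 [322. 186.]
stapler [ 0.626 -0.38   0.036] 0.76 [359. 132.]
stapler [0.386 0.127 0.006] 0.63 [370. 288.]
tape_roll [ 0.788 -0.124  0.02 ] 0.58 [276. 171.]
tape_roll [0.481 0.34  0.111] 0.28 [292. 324.]
tape_roll [0.387 0.132 0.006] 0.21 [368. 290.]
handset [0.792 0.083 0.026] 0.93 [237. 217.]
notebook [0.67  0.374 0.015] 0.64 [215. 324.]
```

View pics/top0.png

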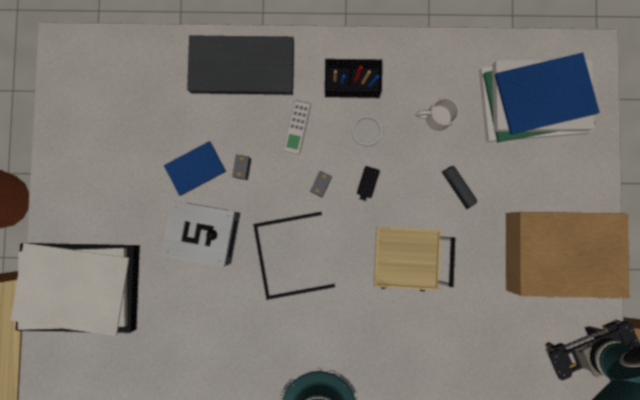

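View pics/side0.png

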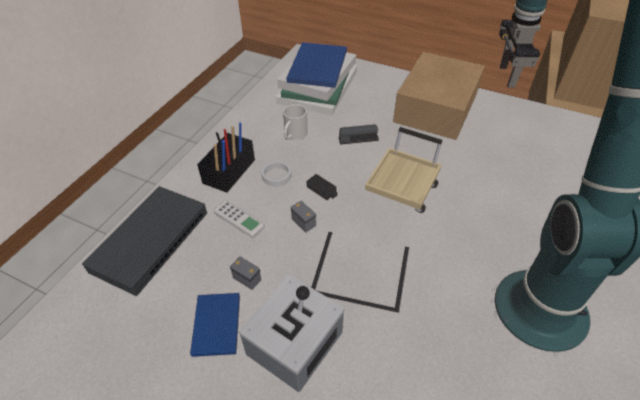

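```bash
cat > m.py <<'E'
from h import *
def rect(P,zr,box):
    m=(P[...,2]>zr[0])&(P[...,2]<zr[1])&(P[...,0]>box[0])&(P[...,0]<box[1])&(P[...,1]>box[2])&(P[...,1]<box[3])
    q=P[m]; r=cv2.minAreaRect((q[:,:2]*1000).astype(np.float32)); return len(q),np.round(r[0],1),np.round(r[1],1),round(r[2],1),np.round(q.mean(0),4)
E
python3 - <<'E'
from m import *
for n in("top","side"):
    d=np.load(n+"0.npz"); W=d["W"]; img=d["img"]; print(n)
    print("unit",rect(W,(.1,.118),(.38,.6,.2,.45)))
    print("knob",rect(W,(.135,.2),(.38,.6,.2,.45)))
    print("packA",rect(W,(.045,.065),(.55,.7,-.06,.06)))
    print("packB",rect(W,(.045,.065),(.6,.75,.18,.3)))
    print("adapter",rect(W,(.02,.04),(.55,.72,-.2,-.07)))
    print("rim",rect(W,(.053,.068),(.3,.56,-.36,-.12)))
    print("bar",rect(W,(.11,.14),(.3,.56,-.5,-.3)))
    print("desk z",np.nanmedian(W[300:320,180:220,2] if n=="top" else W[200:220,380:400,2]))
    g=img.astype(int).sum(-1)<150
    m=g&(abs(W[...,2])<.012)&(W[...,0]>.25)&(W[...,0]<.56)&(W[...,1]>-.06)&(W[...,1]<.245)
    P=W[m]; r=cv2.minAreaRect((P[:,:2]*1000).astype(np.float32)); print("mark",m.sum(),r,np.round(cv2.boxPoints(r)))
t=cv2.imread("pics/top0.png");s=cv2.imread("pics/side0.png")
a=cv2.resize(t[195:275,150:250],(500,400),interpolation=3); b=cv2.resize(t[215:300,365:465],(500,425)[:2],interpolation=3)
c=cv2.resize(s[270:390,235:355],(400,400),interpolation=3)
cv2.imwrite("pics/crop1.png",np.hstack([cv2.resize(a,(400,400)),cv2.resize(b,(400,400))]));
E
```

```text
top
unit (3402, array([484.8, 327.8]), array([173.2, 150.7]), 81.0, array([0.4848, 0.3278, 0.1093]))
knob (106, array([484.3, 279.2]), array([28.7, 25.6]), 6.4, array([0.484 , 0.2788, 0.156 ]))
packA (319, array([628.5,   3.6]), array([37.9, 64.4]), 65.6, array([0.6282, 0.0037, 0.0547]))
packB (321, array([672.9, 227.9]), array([39.3, 64.2]), 81.6, array([0.6719, 0.2272, 0.0545]))
adapter (505, array([ 632.7, -127.9]), array([46.1, 96.4]), 73.4, array([ 0.636 , -0.1286,  0.0289]))
rim (579, array([ 427.7, -237.4]), array([177.3, 164.1]), 87.8, array([ 0.4253, -0.24  ,  0.0593]))
bar (286, array([ 424.3, -341.3]), array([ 14.6, 129.1]), 87.7, array([ 0.4239, -0.3406,  0.1287]))
desk z -0.00037104365864737833
mark 408 ((426.9970703125, 79.97872924804688), (214.26422119140625, 192.8612823486328), 11.248078346252441) [[303. 154.]
 [341. -35.]
 [551.   6.]
 [513. 195.]]
side
unit (5326, array([486.3, 329. ]), array([172.6, 151.5]), 81.1, array([0.4836, 0.3373, 0.1102]))
knob (165, array([484.2, 284.7]), array([27.1, 27. ]), 81.3, array([0.4825, 0.2867, 0.1565]))
packA (318, array([628.6,   6.3]), array([39.5, 67.1]), 65.8, array([0.6276, 0.0094, 0.0552]))
packB (417, array([673.2, 230.8]), array([39.8, 66.1]), 82.0, array([0.6712, 0.2325, 0.0553]))
adapter (396, array([ 633.6, -126.6]), array([50., 98.]), 72.0, array([ 0.6345, -0.1225,  0.0299]))
rim (653, array([ 429.2, -236.3]), array([185.5, 165.6]), 87.6, array([ 0.4282, -0.2303,  0.0595]))
bar (268, array([ 425.2, -338.7]), array([ 21.7, 128.9]), 88.9, array([ 0.4243, -0.3376,  0.1279]))
desk z 0.001617634090549207
mark 90 ((428.46600341796875, 84.01435852050781), (211.82298278808594, 187.2057342529297), 12.350446701049805) [[305. 153.]
 [345. -30.]
 [552.  15.]
 [512. 198.]]
```

View pics/crop1.png

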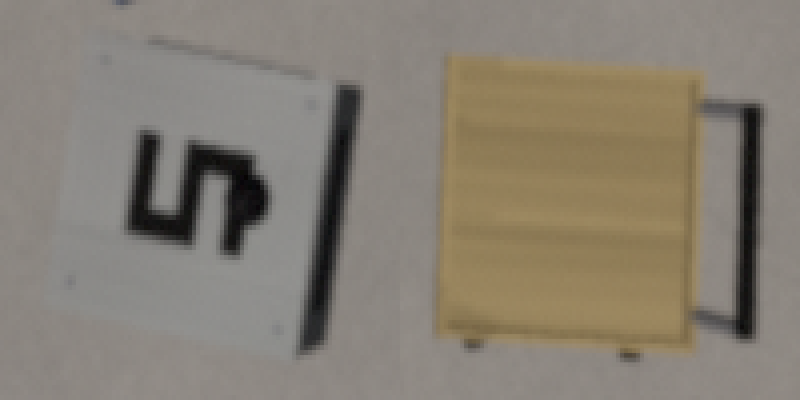

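jog_arm --deltas '[{"offset": [31.6, -24.3, -9.7], "turn": 0.56, "fingers": 1}, {"offset": [31.6, -24.3, -9.7], "turn": 0.56, "fingers": 1}, {"offset": [31.6, -24.3, -9.7], "turn": 0.56, "fingers": 1}, {"offset": [31.6, -24.3, -9.7], "turn": 0.56, "fingers": 1}, {"offset": [31.6, -24.3, -9.7], "turn": 0.56, "fingers": 1}, {"offset": [31.6, -24.3, -9.7], "turn": 0.56, "fingers": 1}, {"offset": [31.6, -24.3, -9.7], "turn": 0.56, "fingers": 1}, {"offset": [31.6, -24.3, -9.7], "turn": 0.56, "fingers": 1}]'

```text
t: 1.97
position: [0.4135, -0.3151, 0.3129]
orientation: [3.131, -0.247, 0.001]
force: [1.1, -0.5, -0.1]
gripper_width: 0.0916
```

```bash
cat > go.py <<'E'
from h import *
import sys
# usage: go.py x y z yawdeg (mm) [x y z yaw ...]: offsets (cm) in tool axes from now
s=env.state(); p=np.array(s["position"])*1000; M=R.from_rotvec(s["orientation"]).as_matrix()
yaw=np.degrees(np.arctan2(M[1,0],M[0,0])); print("t",round(s["t"],2),"p",np.round(p,1),"yaw",round(yaw,2),"tilt z",np.round(M[:,2],3),"F",np.round(s["force"],1),"w",round(s["gripper_width"]*1000,1),"q",np.round(s["qpos"],2))
a=list(map(float,sys.argv[1:]))
for i in range(0,len(a),4):
    o=M.T@(np.array(a[i:i+3])-p)/10; d=(a[i+3]-yaw+180)%360-180; print(np.round(o,2),"turn",round(-np.radians(d),3))
E
python3 go.py 484 281 250 -9
```

```text
t 1.97 p [ 413.5 -315.1  312.9] yaw -9.01 tilt z [ 0.001 -0.001 -1.   ] F [ 1.1 -0.5 -0.1] w 91.6 q [ 0.64  0.17 -0.06  1.82  0.01  1.14 -1.15]
[ -2.37 -59.99   6.25] turn -0.0
```

jog_arm --deltas '[{"offset": [-2.4, -60, 6], "turn": 0, "fingers": 1}, {"offset": [-2.4, -60, 6], "turn": 0, "fingers": 1}, {"offset": [-2.4, -60, 6], "turn": 0, "fingers": 1}, {"offset": [-2.4, -60, 6], "turn": 0, "fingers": 1}, {"offset": [-2.4, -60, 6], "turn": 0, "fingers": 1}, {"offset": [-2.4, -60, 6], "turn": 0, "fingers": 1}, {"offset": [-2.4, -60, 6], "turn": 0, "fingers": 1}, {"offset": [-2.4, -60, 6], "turn": 0, "fingers": 1}]'

```text
t: 2.63
position: [0.4515, 0.0143, 0.2792]
orientation: [3.132, -0.247, 0.002]
force: [0.5, -0.4, -0.5]
gripper_width: 0.0914
```

```bash
python3 go.py 484.5 281 250 -9
```

```text
t 2.63 p [451.5  14.3 279.2] yaw -9.03 tilt z [ 0.001 -0.    -1.   ] F [ 0.5 -0.4 -0.5] w 91.4 q [ 0.24  0.1  -0.36  1.99  0.04  1.05 -1.87]
[ -0.93 -26.86   2.91] turn -0.0
```

jog_arm --deltas '[{"offset": [-0.9, -26.9, 2.9], "turn": 0, "fingers": 1}, {"offset": [-0.9, -26.9, 2.9], "turn": 0, "fingers": 1}, {"offset": [-0.9, -26.9, 2.9], "turn": 0, "fingers": 1}, {"offset": [-0.9, -26.9, 2.9], "turn": 0, "fingers": 1}, {"offset": [-0.9, -26.9, 2.9], "turn": 0, "fingers": 1}, {"offset": [-0.9, -26.9, 2.9], "turn": 0, "fingers": 1}, {"offset": [-0.9, -26.9, 2.9], "turn": 0, "fingers": 1}, {"offset": [-0.9, -26.9, 2.9], "turn": 0, "fingers": 0.9}]'

```text
t: 3.3
position: [0.4835, 0.2851, 0.2493]
orientation: [-3.13, 0.235, 0.003]
force: [-0.0, -0.8, -0.5]
gripper_width: 0.0872
```

```bash
python3 go.py 484.5 281 146 -9
```

```text
t 3.3 p [483.5 285.1 249.3] yaw -8.59 tilt z [-0.001  0.003 -1.   ] F [-0.  -0.8 -0.5] w 87.2 q [-0.18  0.36 -0.51  1.78  0.19  1.05 -2.48]
[ 0.18  0.43 10.33] turn 0.007
```

jog_arm --deltas '[{"offset": [0.1, 0.2, 3.5], "turn": 0, "fingers": 0.9}, {"offset": [0.1, 0.2, 7], "turn": 0, "fingers": 0.9}, {"offset": [0.1, 0.2, 10.2], "turn": 0, "fingers": 0.7}, {"offset": [0.1, 0.2, 10.2], "turn": 0, "fingers": 0.6}, {"offset": [0.1, 0.2, 10.2], "turn": 0, "fingers": 0.1}, {"offset": [0.1, 0.2, 10.2], "turn": 0, "fingers": 0.1}, {"offset": [0.1, 0.2, 10.2], "turn": 0, "fingers": 0.1}, {"offset": [0.1, 0.2, 10.2], "turn": 0, "fingers": 0.1}]' --force 12

```text
t: 3.97
position: [0.4868, 0.2778, 0.1501]
orientation: [-3.13, 0.247, -0.005]
force: [0.2, -1.0, 0.5]
gripper_width: 0.0448
```

```bash
python3 go.py 508.8 277 143 -9 516.1 323.5 151 -9  454.9 333.1 151 -9 462.2 379.5 143 -9 526.4 369.4 142 -9
```

```text
t 3.97 p [486.8 277.8 150.1] yaw -9.03 tilt z [ 0.003  0.002 -1.   ] F [ 0.2 -1.   0.5] w 44.8 q [-0.21  0.47 -0.47  1.87  0.27  0.86 -2.54]
[ 2.18 -0.26  0.71] turn -0.001
[ 2.18 -4.97 -0.08] turn -0.001
[-4.02 -4.96 -0.1 ] turn -0.001
[-4.03 -9.65  0.71] turn -0.001
[ 2.47 -9.66  0.83] turn -0.001
```

jog_arm --deltas '[{"offset": [-0.2, -0.3, 0.4], "turn": 0, "fingers": 0.1}, {"offset": [-0.2, -0.3, 0.4], "turn": 0, "fingers": 0.1}, {"offset": [-0.2, -0.3, 0.4], "turn": 0, "fingers": 0.1}, {"offset": [-0.2, -0.3, 0.4], "turn": 0, "fingers": 0.1}, {"offset": [-0.2, -0.3, 0.4], "turn": 0, "fingers": 0.1}, {"offset": [-0.2, -0.3, 0.4], "turn": 0, "fingers": 0.1}, {"offset": [-0.2, -0.3, 0.4], "turn": 0, "fingers": 0.1}, {"offset": [-0.2, -0.3, 0.4], "turn": 0, "fingers": 0.1}]'

```text
t: 4.63
position: [0.4841, 0.2807, 0.144]
orientation: [-3.132, 0.247, -0.0]
force: [-0.5, 0.5, 1.8]
gripper_width: 0.0287
```

```bash
python3 go.py 508.8 277 143 -9 516.1 323.5 151 -9  454.9 333.1 151 -9 462.2 379.5 143 -9 526.4 369.4 142 -9
```

```text
t 4.63 p [484.1 280.7 144. ] yaw -9.0 tilt z [ 0.  0. -1.] F [-0.5  0.5  1.8] w 28.7 q [-0.22  0.48 -0.46  1.88  0.28  0.85 -2.55]
[ 2.5  -0.02  0.1 ] turn -0.0
[ 2.49 -4.72 -0.7 ] turn -0.0
[-3.7  -4.71 -0.7 ] turn -0.0
[-3.71 -9.41  0.1 ] turn -0.0
[ 2.79 -9.42  0.2 ] turn -0.0
```

jog_arm --deltas '[{"offset": [1, 0, 0], "turn": 0, "fingers": 0.1}, {"offset": [2, 0, 0.1], "turn": 0, "fingers": 0.1}, {"offset": [2.6, 0, 0.2], "turn": 0, "fingers": 0.1}, {"offset": [2.6, 0, 0.2], "turn": 0, "fingers": 0.1}, {"offset": [2.6, -1.2, -0.2], "turn": 0, "fingers": 0.1}, {"offset": [2.6, -2.4, -0.4], "turn": 0, "fingers": 0.1}, {"offset": [2.6, -3.6, -0.5], "turn": 0, "fingers": 0.1}, {"offset": [2.6, -4.7, -0.6], "turn": 0, "fingers": 0.1}]'

```text
t: 5.3
position: [0.5189, 0.3239, 0.151]
orientation: [-3.132, 0.247, -0.004]
force: [1.0, -2.6, 1.7]
gripper_width: 0.0291
```

```bash
python3 go.py  516.1 323.5 151 -9  454.9 333.1 151 -9 462.2 379.5 143 -9 526.4 369.4 142 -9
```

```text
t 5.3 p [518.9 323.9 151. ] yaw -9.03 tilt z [ 0.003 -0.    -1.   ] F [ 1.  -2.6  1.7] w 29.1 q [-0.28  0.55 -0.45  1.75  0.29  0.91 -2.58]
[-0.27  0.08 -0.  ] turn -0.001
[-6.46  0.09 -0.02] turn -0.001
[-6.47 -4.6   0.78] turn -0.001
[ 0.02 -4.61  0.9 ] turn -0.001
```

jog_arm --deltas '[{"offset": [-1.1, 0, -0.2], "turn": 0, "fingers": 0.1}, {"offset": [-2.3, 0, -0.4], "turn": 0, "fingers": 0.1}, {"offset": [-3.5, 0, -0.4], "turn": 0, "fingers": 0.1}, {"offset": [-4.7, 0, -0.2], "turn": 0, "fingers": 0.1}, {"offset": [-5.9, 0, 0], "turn": 0, "fingers": 0.1}, {"offset": [-6.5, 0, 0.1], "turn": 0, "fingers": 0.1}, {"offset": [-6.5, 0, 0.1], "turn": 0, "fingers": 0.1}, {"offset": [-6.5, 0, 0.1], "turn": 0, "fingers": 0.1}]'

```text
t: 5.97
position: [0.4518, 0.3341, 0.1496]
orientation: [-3.131, 0.245, 0.001]
force: [-2.5, 1.9, 7.5]
gripper_width: 0.0289
```

```bash
python3 go.py 454.9 333.1 151 -9 462.2 379.5 143 -9 526.4 369.4 142 -9
```

```text
t 5.97 p [451.8 334.1 149.6] yaw -8.96 tilt z [-0.     0.001 -1.   ] F [-2.5  1.9  7.5] w 28.9 q [-0.32  0.48 -0.48  1.87  0.28  0.86 -2.66]
[ 0.32  0.05 -0.14] turn 0.001
[ 0.32 -4.65  0.67] turn 0.001
[ 6.82 -4.65  0.76] turn 0.001
```

jog_arm --deltas '[{"offset": [0.3, -1.2, 0.0], "turn": 0, "fingers": 0.1}, {"offset": [0.3, -2.4, 0.2], "turn": 0, "fingers": 0.1}, {"offset": [0.3, -3.6, 0.4], "turn": 0, "fingers": 0.1}, {"offset": [0.3, -4.7, 0.6], "turn": 0, "fingers": 0.1}, {"offset": [0.3, -4.7, 0.6], "turn": 0, "fingers": 0.1}, {"offset": [1.5, -4.7, 0.4], "turn": 0, "fingers": 0.1}, {"offset": [2.7, -4.7, 0.3], "turn": 0, "fingers": 0.1}, {"offset": [3.9, -4.7, 0.3], "turn": 0, "fingers": 0.1}]'

```text
t: 6.63
position: [0.4991, 0.3739, 0.1456]
orientation: [-3.131, 0.246, 0.002]
force: [-3.0, 2.5, -4.3]
gripper_width: 0.0289
```

```bash
python3 go.py  526.4 369.4 142 -9
```

```text
t 6.63 p [499.1 373.9 145.6] yaw -8.99 tilt z [-0.001  0.001 -1.   ] F [-3.   2.5 -4.3] w 28.9 q [-0.36  0.57 -0.45  1.72  0.3   0.92 -2.67]
[2.77 0.02 0.36] turn 0.0
```

jog_arm --deltas '[{"offset": [1, 0, 0.1], "turn": 0, "fingers": 0.1}, {"offset": [2, 0, 0.2], "turn": 0, "fingers": 0.1}, {"offset": [2.9, 0, 0.3], "turn": 0, "fingers": 0.1}, {"offset": [2.9, 0, 0.3], "turn": 0, "fingers": 0.1}, {"offset": [2.9, 0, 0.3], "turn": 0, "fingers": 0.6}, {"offset": [2.9, 0, 0.3], "turn": 0, "fingers": 0.6}, {"offset": [2.9, 0, 0.3], "turn": 0, "fingers": 0.6}, {"offset": [2.9, 0, 0.3], "turn": 0, "fingers": 0.6}]'

```text
t: 7.3
position: [0.5285, 0.3686, 0.1434]
orientation: [-3.132, 0.248, -0.003]
force: [0.5, -0.1, -0.1]
gripper_width: 0.0534
```

```bash
python3 go.py  526.4 369.4 142 -9
```

```text
t 7.3 p [528.5 368.6 143.4] yaw -9.05 tilt z [ 0.002  0.    -1.   ] F [ 0.5 -0.1 -0.1] w 53.4 q [-0.34  0.6  -0.44  1.67  0.31  0.94 -2.63]
[-0.22 -0.05  0.14] turn -0.001
```

jog_arm --deltas '[{"offset": [0, 0, -4], "turn": 0, "fingers": 0.8}, {"offset": [0, 0, -8], "turn": 0, "fingers": 0.8}, {"offset": [-2, 5, -12], "turn": 0, "fingers": 0.8}, {"offset": [-6.7, 20, -15], "turn": 0, "fingers": 0.8}, {"offset": [-6.7, 20, -15], "turn": 0, "fingers": 0.8}, {"offset": [-6.7, 20, -15], "turn": 0, "fingers": 0.8}, {"offset": [-6.7, 20, -15], "turn": 0, "fingers": 0.8}, {"offset": [-6.7, 20, -15], "turn": 0, "fingers": 0.8}]'

```text
t: 7.97
position: [0.4288, 0.1774, 0.2943]
orientation: [3.129, -0.253, 0.004]
force: [0.5, 0.1, -0.1]
gripper_width: 0.0735
```

```bash
cat > look.py <<'E'
from m import *
import sys
for n in sys.argv[2:]:
    c=cam(n); W=cloud(c); cv2.imwrite(f"pics/{n}{sys.argv[1]}.png",c["img"]); print(n)
    np.savez(f"{n}{sys.argv[1]}.npz",W=W,img=c["img"])
    for k,z,b in [("knob",(.135,.2),(.38,.6,.2,.45)),("packA",(.045,.065),(.55,.75,-.06,.1)),("packB",(.045,.065),(.59,.8,.15,.32)),("rim",(.053,.068),(.3,.56,-.36,-.12)),("bar",(.11,.14),(.3,.56,-.5,-.3)),("traypacks",(.085,.11),(.33,.53,-.33,-.14))]:
        try: print(k,*rect(W,z,b))
        except Exception: print(k,"none")
    spots(c,["lever_knob","pack0_mid","caddy"],4,.4)
E
python3 look.py 1 top; python3 go.py 673 229.5 150 -8.2
```

```text
top
knob 108 [524. 367.] [27.1 28.5] 28.2 [0.5242 0.3651 0.152 ]
packA 322 [628.4   3.6] [38.8 64.2] 65.8 [0.628  0.0036 0.0545]
packB 326 [672.3 227.7] [39.2 64.2] 81.5 [0.6721 0.2273 0.0542]
rim 572 [ 427.7 -236.9] [176.9 164.2] 87.9 [ 0.4243 -0.2394  0.0594]
bar 284 [ 424.2 -341.1] [ 15.7 129.3] 87.6 [ 0.4237 -0.3406  0.1292]
traypacks 11 [ 365.  -324.9] [6.5 7.2] 87.1 [ 0.3649 -0.3264  0.0949]
lever_knob [0.524 0.364 0.154] 0.66 [179. 218.]
pack0_mid [0.629 0.004 0.056] 0.77 [321. 183.]
caddy [ 0.43  -0.241  0.043] 0.88 [408. 257.]
t 8.17 p [430.6 182.1 293.6] yaw -9.04 tilt z [ 0.002  0.001 -1.   ] F [ 0.2 -0.7 -0.3] w 73.8 q [-0.01  0.13 -0.5   1.94  0.07  1.09 -2.27]
[23.16 -8.48 14.42] turn -0.015
```

jog_arm --deltas '[{"offset": [23.1, -8.4, 10], "turn": -0.015, "fingers": 0.8}, {"offset": [23.1, -8.4, 10], "turn": -0.015, "fingers": 0.8}, {"offset": [23.1, -8.4, 10], "turn": -0.015, "fingers": 0.8}, {"offset": [23.1, -8.4, 10], "turn": -0.015, "fingers": 0.8}, {"offset": [23.1, -8.4, 10], "turn": -0.015, "fingers": 0.8}, {"offset": [23.1, -8.4, 10], "turn": -0.015, "fingers": 0.8}, {"offset": [23.1, -8.4, 14], "turn": -0.015, "fingers": 0.8}, {"offset": [23.1, -8.4, 18], "turn": -0.015, "fingers": 0.8}]'

```text
t: 8.83
position: [0.6751, 0.2316, 0.1152]
orientation: [-3.13, 0.222, -0.006]
force: [0.5, -0.1, -1.1]
gripper_width: 0.0734
```

```bash
 python3 go.py 672.5 228.5 38 -8.3
```

```text
t 8.83 p [675.1 231.6 115.2] yaw -8.13 tilt z [ 0.004  0.003 -1.   ] F [ 0.5 -0.1 -1.1] w 73.4 q [-0.13  0.73 -0.38  1.5   0.3   0.97 -2.31]
[-0.25  0.38  7.72] turn 0.003
```

jog_arm --deltas '[{"offset": [-0.2, 0.25, 3.5], "turn": 0, "fingers": 0.8}, {"offset": [-0.2, 0.25, 7], "turn": 0, "fingers": 0.8}, {"offset": [-0.2, 0.25, 7.7], "turn": 0, "fingers": 0.7}, {"offset": [-0.2, 0.25, 7.7], "turn": 0, "fingers": 0.3}, {"offset": [-0.2, 0.25, 7.7], "turn": 0, "fingers": 0.3}, {"offset": [-0.2, 0.25, 7.7], "turn": 0, "fingers": 0.3}, {"offset": [-0.2, 0.25, 7.7], "turn": 0, "fingers": 0.3}, {"offset": [-0.2, 0.25, 7.7], "turn": 0, "fingers": 0.3}]' --force 30

```text
t: 9.5
position: [0.6705, 0.2278, 0.0432]
orientation: [-3.131, 0.223, -0.007]
force: [0.9, 0.6, 3.0]
gripper_width: 0.0381
```

```bash
 python3 go.py 672 228.5 38 -8.3
```

```text
t 9.5 p [670.5 227.8  43.2] yaw -8.14 tilt z [ 0.005  0.003 -1.   ] F [0.9 0.6 3. ] w 38.1 q [-0.14  0.81 -0.35  1.54  0.34  0.85 -2.33]
[ 0.14 -0.09  0.52] turn 0.003
```

jog_arm --deltas '[{"offset": [0, 0, 0], "turn": 0, "fingers": 0.3}, {"offset": [0, 0, 0], "turn": 0, "fingers": 0.3}, {"offset": [0, 0, -3], "turn": 0, "fingers": 0.3}, {"offset": [0, 0, -6], "turn": 0, "fingers": 0.3}, {"offset": [0, 0, -9], "turn": 0, "fingers": 0.3}, {"offset": [0, 0, -12], "turn": 0, "fingers": 0.3}, {"offset": [0, 0, -14], "turn": 0, "fingers": 0.3}, {"offset": [0, 0, -14], "turn": 0, "fingers": 0.3}]'

```text
t: 10.17
position: [0.671, 0.227, 0.1857]
orientation: [-3.131, 0.224, -0.012]
force: [0.7, 1.2, -3.0]
gripper_width: 0.0377
```

```bash
 python3 go.py 429 -201 180 -2.1
```

```text
t 10.17 p [671.  227.  185.7] yaw -8.19 tilt z [ 0.008  0.002 -1.   ] F [ 0.7  1.2 -3. ] w 37.7 q [-0.11  0.65 -0.4   1.47  0.27  1.07 -2.28]
[-17.86  45.81   0.29] turn -0.106
```

jog_arm --deltas '[{"offset": [-1.2, 3, 0], "turn": -0.1, "fingers": 0.3}, {"offset": [-2.4, 6, 0], "turn": -0.1, "fingers": 0.3}, {"offset": [-3.7, 9.5, 0], "turn": -0.1, "fingers": 0.3}, {"offset": [-5, 13, 0], "turn": -0.1, "fingers": 0.3}, {"offset": [-6.4, 16.5, 0], "turn": -0.1, "fingers": 0.3}, {"offset": [-7.8, 20, 0], "turn": -0.1, "fingers": 0.3}, {"offset": [-9.1, 23.5, 0], "turn": -0.1, "fingers": 0.3}, {"offset": [-10.4, 27, 0], "turn": -0.1, "fingers": 0.3}]'

```text
t: 10.83
position: [0.5248, -0.028, 0.1785]
orientation: [3.14, -0.067, -0.005]
force: [1.2, -1.4, -3.2]
gripper_width: 0.0375
```

```bash
 python3 go.py 429 -201 180 -2.1
```

```text
t 10.83 p [524.8 -28.  178.5] yaw -2.44 tilt z [-0.003 -0.    -1.   ] F [ 1.2 -1.4 -3.2] w 37.5 q [ 0.35  0.37 -0.44  1.93  0.2   0.88 -1.8 ]
[-8.84 17.69 -0.11] turn -0.006
```

jog_arm --deltas '[{"offset": [-1.7, 3.4, 0], "turn": 0, "fingers": 0.3}, {"offset": [-3.4, 6.8, 0], "turn": 0, "fingers": 0.3}, {"offset": [-5.1, 10.2, 0], "turn": 0, "fingers": 0.3}, {"offset": [-6.8, 13.6, 0], "turn": 0, "fingers": 0.3}, {"offset": [-8.4, 16.5, 0], "turn": 0, "fingers": 0.3}, {"offset": [-8.8, 17.6, 0], "turn": 0, "fingers": 0.3}, {"offset": [-8.8, 17.6, 3], "turn": 0, "fingers": 0.3}, {"offset": [-8.8, 17.6, 5], "turn": 0, "fingers": 0.3}]'

```text
t: 11.5
position: [0.4301, -0.1998, 0.1285]
orientation: [3.14, -0.073, -0.002]
force: [-1.1, 0.4, -4.8]
gripper_width: 0.0377
```

```bash
 python3 go.py 429 -201 86 -2.1; python3 look.py 2 side; python3 go.py
```

```text
t 11.5 p [ 430.1 -199.8  128.5] yaw -2.65 tilt z [-0.001 -0.    -1.   ] F [-1.1  0.4 -4.8] w 37.7 q [ 0.67  0.36 -0.36  2.09  0.19  0.73 -1.43]
[-0.1   0.12  4.25] turn -0.01
side
knob 179 [524.4 370.2] [28.3 26.9] 28.8 [0.5225 0.3724 0.1532]
packA 315 [628.9   6.4] [40.3 68.7] 64.3 [0.6278 0.0093 0.0555]
packB 0 [0. 0.] [0. 0.] 0.0 [nan nan nan]
rim 516 [ 429.2 -236.7] [188.3 165. ] 87.9 [ 0.416  -0.2114  0.0597]
bar 116 [ 387.  -339.4] [20.9 52.8] 81.0 [ 0.3845 -0.3363  0.1274]
traypacks 156 [ 394.8 -241.5] [182.4  56. ] 56.0 [ 0.4206 -0.2047  0.0981]
lever_knob [0.519 0.37  0.152] 0.67 [267. 319.]
pack0_mid [0.623 0.015 0.053] 0.78 [304. 213.]
pack0_mid [ 0.342 -0.281  0.017] 0.62 [435. 183.]
caddy [ 0.399 -0.215  0.048] 0.63 [411. 185.]
caddy [0.476 0.347 0.107] 0.49 [293. 329.]
t 11.7 p [ 431.4 -197.8  129.6] yaw -2.41 tilt z [-0.002  0.001 -1.   ] F [ 0.2 -0.4 -3. ] w 37.7 q [ 0.67  0.36 -0.36  2.09  0.19  0.73 -1.43]m.py:4: RuntimeWarning: Mean of empty slice.
  q=P[m]; r=cv2.minAreaRect((q[:,:2]*1000).astype(np.float32)); return len(q),np.round(r[0],1),np.round(r[1],1),round(r[2],1),np.round(q.mean(0),4)
  ret = um.true_divide(
```

View pics/side2.png

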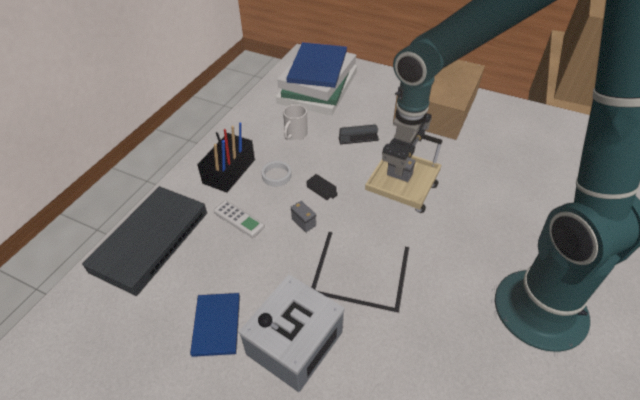

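jog_arm --deltas '[{"offset": [-0.2, 0.3, 1], "turn": -0.01, "fingers": 0.3}, {"offset": [-0.2, 0.3, 2], "turn": -0.01, "fingers": 0.3}, {"offset": [-0.2, 0.3, 2.8], "turn": -0.01, "fingers": 0.3}, {"offset": [-0.2, 0.3, 3.4], "turn": -0.01, "fingers": 0.3}, {"offset": [-0.2, 0.3, 3.8], "turn": -0.01, "fingers": 0.3}, {"offset": [-0.2, 0.3, 4.0], "turn": -0.01, "fingers": 0.3}, {"offset": [-0.2, 0.3, 4.1], "turn": -0.01, "fingers": 0.3}, {"offset": [-0.2, 0.3, 4.2], "turn": -0.01, "fingers": 0.3}]'

```text
t: 12.37
position: [0.4303, -0.2012, 0.0883]
orientation: [3.141, -0.05, 0.001]
force: [0.4, 0.0, -4.1]
gripper_width: 0.038
```

```bash
 python3 go.py 429 -201 85 -2.1
```

```text
t 12.37 p [ 430.3 -201.2   88.3] yaw -1.84 tilt z [ 0. -0. -1.] F [ 0.4  0.  -4.1] w 38.0 q [ 0.65  0.43 -0.34  2.11  0.23  0.64 -1.45]
[-0.13 -0.01  0.33] turn 0.005
```

jog_arm --deltas '[{"offset": [0, 0, 0.2], "turn": 0, "fingers": 0.3}, {"offset": [0, 0, 0.3], "turn": 0, "fingers": 0.3}, {"offset": [0, 0, 0.4], "turn": 0, "fingers": 0.3}, {"offset": [0, 0, 0.4], "turn": 0, "fingers": 0.3}, {"offset": [0, 0, 0.4], "turn": 0, "fingers": 0.45}, {"offset": [0, 0, 0.4], "turn": 0, "fingers": 0.48}, {"offset": [0, 0, 0.4], "turn": 0, "fingers": 0.5}, {"offset": [0, 0, 0.4], "turn": 0, "fingers": 0.5}]'

```text
t: 13.03
position: [0.43, -0.2012, 0.0843]
orientation: [3.141, -0.051, 0.0]
force: [0.6, 0.2, 0.2]
gripper_width: 0.0459
```

```bash
 python3 go.py 628.7 5 200 -24.4
```

```text
t 13.03 p [ 430.  -201.2   84.3] yaw -1.85 tilt z [ 0. -0. -1.] F [0.6 0.2 0.2] w 45.9 q [ 0.65  0.43 -0.33  2.11  0.24  0.63 -1.45]
[ 19.19 -21.25 -11.57] turn 0.394
```

Lift, then go to the second pack.

jog_arm --deltas '[{"offset": [0, 0, -2], "turn": 0, "fingers": 0.5}, {"offset": [0, 0, -5], "turn": 0, "fingers": 0.5}, {"offset": [0, 0, -9], "turn": 0, "fingers": 0.5}, {"offset": [2, -2.2, -11.5], "turn": 0.39, "fingers": 0.8}, {"offset": [19.2, -21.2, -11.5], "turn": 0.39, "fingers": 0.8}, {"offset": [19.2, -21.2, -11.5], "turn": 0.39, "fingers": 0.8}, {"offset": [19.2, -21.2, -11.5], "turn": 0.39, "fingers": 0.8}, {"offset": [19.2, -21.2, -11.5], "turn": 0.39, "fingers": 0.8}]'

```text
t: 13.7
position: [0.5617, -0.0652, 0.1995]
orientation: [3.07, -0.663, 0.001]
force: [1.2, -0.4, 0.4]
gripper_width: 0.0733
```

```bash
 python3 look.py 3 top; python3 look.py 3 side; python3 go.py 628.7 5 120 -24.4
```

```text
top
knob 107 [524.7 365.8] [27.3 28.2] 20.6 [0.5243 0.365  0.1526]
packA 66 [651.1  -6.4] [37.6 15.4] 64.4 [ 0.6515 -0.0059  0.0545]
packB 0 [0. 0.] [0. 0.] 0.0 [nan nan nan]
rim 418 [ 429.4 -251.1] [160.5 164.1] 87.8 [ 0.4295 -0.2757  0.0595]
bar 283 [ 426.6 -340.5] [ 17.  129.1] 88.4 [ 0.4255 -0.3411  0.1289]
traypacks 377 [ 425.  -256.1] [124.9 146.4] 0.0 [ 0.4333 -0.206   0.0978]
lever_knob [0.524 0.366 0.153] 0.57 [179. 219.]
lever_knob [ 0.669 -0.139  0.032] 0.5 [372. 171.]
pack0_mid [0.524 0.359 0.153] 0.55 [182. 218.]
caddy [ 0.431 -0.266  0.042] 0.8 [418. 257.]
side
knob 179 [524.3 370.2] [28.2 27.4] 29.5 [0.5225 0.3724 0.1532]
packA 315 [628.9   5.9] [39.7 67.2] 65.6 [0.6276 0.0089 0.055 ]
packB 0 [0. 0.] [0. 0.] 0.0 [nan nan nan]
rim 736 [ 431.8 -236.7] [184.1 165.2] 87.8 [ 0.4312 -0.2265  0.0597]
bar 267 [ 427.6 -341. ] [ 21.8 129.7] 87.4 [ 0.4257 -0.338   0.128 ]
traypacks 342 [ 427.1 -254. ] [126.8 151.7] 0.1 [ 0.4317 -0.2057  0.0975]
lever_knob [0.517 0.368 0.154] 0.79 [269. 318.]
pack0_mid [0.627 0.014 0.056] 0.58 [303. 212.]
caddy [ 0.416 -0.259  0.045] 0.71 [410. 174.]
t 14.1 p [559.8 -67.9 199.1] yaw -24.34 tilt z [-0.001 -0.001 -1.   ] F [-0.   0.2 -0.1] w 73.4 q [ 0.36  0.4  -0.37  1.83  0.18  0.95 -2.09]
[ 3.28 -9.49  7.9 ] turn 0.001m.py:4: RuntimeWarning: Mean of empty slice.
  q=P[m]; r=cv2.minAreaRect((q[:,:2]*1000).astype(np.float32)); return len(q),np.round(r[0],1),np.round(r[1],1),round(r[2],1),np.round(q.mean(0),4)
  ret = um.true_divide(
m.py:4: RuntimeWarning: Mean of empty slice.
  q=P[m]; r=cv2.minAreaRect((q[:,:2]*1000).astype(np.float32)); return len(q),np.round(r[0],1),np.round(r[1],1),round(r[2],1),np.round(q.mean(0),4)
  ret = um.true_divide(
```

jog_arm --deltas '[{"offset": [3.2, -9.3, 7.9], "turn": 0, "fingers": 0.8}, {"offset": [3.2, -9.3, 7.9], "turn": 0, "fingers": 0.8}, {"offset": [3.2, -9.3, 7.9], "turn": 0, "fingers": 0.8}, {"offset": [3.2, -9.3, 7.9], "turn": 0, "fingers": 0.8}, {"offset": [3.2, -9.3, 7.9], "turn": 0, "fingers": 0.8}, {"offset": [3.2, -9.3, 7.9], "turn": 0, "fingers": 0.8}, {"offset": [3.2, -9.3, 7.9], "turn": 0, "fingers": 0.8}, {"offset": [3.2, -9.3, 7.9], "turn": 0, "fingers": 0.8}]'

```text
t: 14.77
position: [0.6283, 0.0035, 0.122]
orientation: [3.07, -0.662, 0.004]
force: [-0.4, 0.5, 0.7]
gripper_width: 0.0734
```

```bash
 python3 go.py 628.7 5 40 -24.4
```

```text
t 14.77 p [628.3   3.5 122. ] yaw -24.34 tilt z [ 0.002 -0.001 -1.   ] F [-0.4  0.5  0.7] w 73.4 q [ 0.19  0.59 -0.35  1.73  0.25  0.87 -2.26]
[-0.05 -0.15  8.2 ] turn 0.001
```

jog_arm --deltas '[{"offset": [0, -0.1, 3.5], "turn": 0, "fingers": 0.8}, {"offset": [0, -0.1, 7], "turn": 0, "fingers": 0.8}, {"offset": [0, -0.1, 8.3], "turn": 0, "fingers": 0.6}, {"offset": [0, -0.1, 8.3], "turn": 0, "fingers": 0.3}, {"offset": [0, -0.1, 8.3], "turn": 0, "fingers": 0.3}, {"offset": [0, -0.1, 8.3], "turn": 0, "fingers": 0.3}, {"offset": [0, -0.1, 8.3], "turn": 0, "fingers": 0.3}, {"offset": [0, -0.1, 8.3], "turn": 0, "fingers": 0.3}]' --force 30

```text
t: 15.43
position: [0.6297, 0.006, 0.0393]
orientation: [3.072, -0.659, 0.005]
force: [-1.1, -1.0, 6.3]
gripper_width: 0.0377
```

jog_arm --deltas '[{"offset": [0, 0, 0], "turn": 0, "fingers": 0.3}, {"offset": [0, 0, 0], "turn": 0, "fingers": 0.3}, {"offset": [0, 0, -3], "turn": 0, "fingers": 0.3}, {"offset": [0, 0, -6], "turn": 0, "fingers": 0.3}, {"offset": [0, 0, -9], "turn": 0, "fingers": 0.3}, {"offset": [0, 0, -12], "turn": 0, "fingers": 0.3}, {"offset": [0, 0, -14], "turn": 0, "fingers": 0.3}, {"offset": [0, 0, -14], "turn": 0, "fingers": 0.3}]'

```text
t: 16.1
position: [0.6312, 0.0069, 0.1825]
orientation: [-3.07, 0.658, -0.014]
force: [1.4, 0.7, -3.3]
gripper_width: 0.0378
```

```bash
 python3 go.py 429 -274 180 -2.1
```

```text
t 16.1 p [631.2   6.9 182.5] yaw -24.19 tilt z [ 0.009  0.    -1.   ] F [ 1.4  0.7 -3.3] w 37.8 q [ 0.21  0.52 -0.37  1.68  0.22  0.97 -2.23]
[-6.93 33.91  0.06] turn -0.386
```

jog_arm --deltas '[{"offset": [-0.7, 3.4, 0], "turn": -0.1, "fingers": 0.3}, {"offset": [-1.4, 6.8, 0], "turn": -0.2, "fingers": 0.3}, {"offset": [-2.1, 10.2, 0], "turn": -0.3, "fingers": 0.3}, {"offset": [-2.8, 13.6, 0], "turn": -0.386, "fingers": 0.3}, {"offset": [-3.5, 17, 0], "turn": -0.386, "fingers": 0.3}, {"offset": [-4.2, 20.4, 0], "turn": -0.386, "fingers": 0.3}, {"offset": [-4.9, 23.8, 0], "turn": -0.386, "fingers": 0.3}, {"offset": [-5.6, 27.2, 0], "turn": -0.386, "fingers": 0.3}]'

```text
t: 16.77
position: [0.4637, -0.2195, 0.1758]
orientation: [-3.14, 0.057, 0.003]
force: [-0.2, -0.8, -3.2]
gripper_width: 0.0381
```

```bash
 python3 go.py 429 -274 130 -2.1
```

```text
t 16.77 p [ 463.7 -219.5  175.8] yaw -2.08 tilt z [-0.002  0.001 -1.   ] F [-0.2 -0.8 -3.2] w 38.1 q [ 0.74  0.35 -0.43  1.96  0.19  0.87 -1.4 ]
[-3.26  5.57  4.58] turn 0.0
```

jog_arm --deltas '[{"offset": [-1.6, 2.8, 0], "turn": 0, "fingers": 0.3}, {"offset": [-3.2, 5.6, 0], "turn": 0, "fingers": 0.3}, {"offset": [-3.2, 5.6, 0], "turn": 0, "fingers": 0.3}, {"offset": [-3.2, 5.6, 1.5], "turn": 0, "fingers": 0.3}, {"offset": [-3.2, 5.6, 3], "turn": 0, "fingers": 0.3}, {"offset": [-3.2, 5.6, 4], "turn": 0, "fingers": 0.3}, {"offset": [-3.2, 5.6, 5], "turn": 0, "fingers": 0.3}, {"offset": [-3.2, 5.6, 5], "turn": 0, "fingers": 0.3}]'

```text
t: 17.43
position: [0.4305, -0.2724, 0.1247]
orientation: [-3.138, 0.056, 0.006]
force: [-0.5, 0.5, -4.0]
gripper_width: 0.0377
```

```bash
 python3 go.py 429 -274 84 -2.1; python3 look.py 4 top 2>/dev/null
```

```text
t 17.43 p [ 430.5 -272.4  124.7] yaw -2.05 tilt z [-0.004  0.003 -1.   ] F [-0.5  0.5 -4. ] w 37.7 q [ 0.82  0.42 -0.39  2.01  0.23  0.76 -1.31]
[-0.12  0.18  4.07] turn 0.001
top
knob 108 [524.6 366.9] [27.6 27. ] 26.6 [0.5242 0.3649 0.1527]
packA 0 [0. 0.] [0. 0.] 0.0 [nan nan nan]
packB 0 [0. 0.] [0. 0.] 0.0 [nan nan nan]
rim 438 [ 430. -239.] [179.5 163.9] 87.9 [ 0.4383 -0.2107  0.0596]
bar 62 [ 477.1 -341.7] [17.5 28.2] 86.5 [ 0.4781 -0.3426  0.1273]
traypacks 151 [ 467.  -242.8] [ 58.3 166.7] 30.8 [ 0.4419 -0.1942  0.0974]
lever_knob [0.522 0.365 0.156] 0.66 [179. 219.]
pack0_mid [0.402 0.124 0.002] 0.73 [278. 264.]
pack0_mid [0.67  0.364 0.02 ] 0.55 [195. 168.]
caddy [ 0.461 -0.222  0.04 ] 0.85 [402. 246.]
caddy [0.487 0.32  0.11 ] 0.53 [200. 233.]
```

View pics/top4.png

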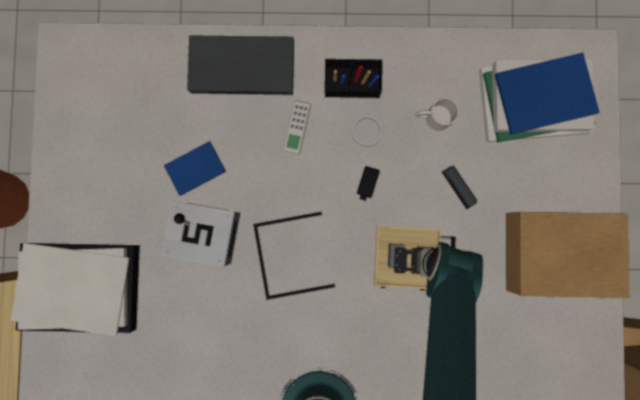

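jog_arm --deltas '[{"offset": [-0.1, 0.2, 1], "turn": 0, "fingers": 0.3}, {"offset": [-0.1, 0.2, 2], "turn": 0, "fingers": 0.3}, {"offset": [-0.1, 0.2, 2.8], "turn": 0, "fingers": 0.3}, {"offset": [-0.1, 0.2, 3.4], "turn": 0, "fingers": 0.3}, {"offset": [-0.1, 0.2, 3.7], "turn": 0, "fingers": 0.3}, {"offset": [-0.1, 0.2, 3.9], "turn": 0, "fingers": 0.3}, {"offset": [-0.1, 0.2, 4.0], "turn": 0, "fingers": 0.3}, {"offset": [-0.1, 0.2, 4.1], "turn": 0, "fingers": 0.3}]'

```text
t: 18.3
position: [0.4311, -0.2755, 0.0863]
orientation: [3.141, -0.057, 0.0]
force: [0.3, -0.8, -4.2]
gripper_width: 0.0377
```

```bash
 python3 go.py 429 -274 84 -2.1
```

```text
t 18.3 p [ 431.1 -275.5   86.3] yaw -2.07 tilt z [ 0. -0. -1.] F [ 0.3 -0.8 -4.2] w 37.7 q [ 0.8   0.48 -0.36  2.03  0.27  0.67 -1.34]
[-0.21 -0.14  0.23] turn 0.0
```

jog_arm --deltas '[{"offset": [0, 0, 0.2], "turn": 0, "fingers": 0.3}, {"offset": [0, 0, 0.3], "turn": 0, "fingers": 0.3}, {"offset": [0, 0, 0.3], "turn": 0, "fingers": 0.3}, {"offset": [0, 0, 0.3], "turn": 0, "fingers": 0.48}, {"offset": [0, 0, 0.3], "turn": 0, "fingers": 0.5}, {"offset": [0, 0, 0.3], "turn": 0, "fingers": 0.5}, {"offset": [0, 0, -2], "turn": 0, "fingers": 0.5}, {"offset": [0, 0, -6], "turn": 0, "fingers": 0.5}]'

```text
t: 18.97
position: [0.4285, -0.2741, 0.1439]
orientation: [-3.137, 0.057, 0.01]
force: [0.7, -0.7, -0.1]
gripper_width: 0.046
```

jog_arm --deltas '[{"offset": [0, 0, -4], "turn": 0, "fingers": 0.5}, {"offset": [0, 0, -8], "turn": 0, "fingers": 0.5}, {"offset": [5, -3, -10], "turn": 0, "fingers": 0.8}, {"offset": [15, -9, -10], "turn": 0, "fingers": 0.8}, {"offset": [15, -9, -10], "turn": 0, "fingers": 0.8}, {"offset": [15, -9, -10], "turn": 0, "fingers": 0.8}, {"offset": [15, -9, -10], "turn": 0, "fingers": 0.8}, {"offset": [15, -9, -10], "turn": 0, "fingers": 0.8}]'

```text
t: 19.63
position: [0.5868, -0.1874, 0.2464]
orientation: [-3.139, 0.048, -0.003]
force: [0.1, -0.7, 0.3]
gripper_width: 0.0734
```

```bash
python3 look.py 5 side top 2>/dev/null; python3 - <<'E'
import cv2,numpy as np
a=cv2.imread("pics/side5.png")[120:225,340:480];b=cv2.imread("pics/top5.png")[210:310,350:483]
cv2.imwrite("pics/crop5.png",np.hstack([cv2.resize(i,(400,300),interpolation=3) for i in(a,b)]))
E
python3 go.py 425.5 -341 180 -2.1
```

```text
side
knob 179 [524.5 370.6] [28.4 28.1] 28.3 [0.5225 0.3724 0.1531]
packA 0 [0. 0.] [0. 0.] 0.0 [nan nan nan]
packB 0 [0. 0.] [0. 0.] 0.0 [nan nan nan]
rim 685 [ 431.6 -236.7] [185.3 165.5] 88.0 [ 0.4294 -0.2164  0.06  ]
bar 264 [ 427.7 -340.4] [ 21.3 129.9] 87.8 [ 0.4255 -0.338   0.1282]
traypacks 635 [ 424.9 -253.7] [123.1 152.4] 0.0 [ 0.4309 -0.2347  0.0975]
lever_knob [0.518 0.368 0.153] 0.58 [268. 318.]
pack0_mid [ 0.429 -0.259  0.098] 0.74 [408. 159.]
caddy [ 0.404 -0.24   0.048] 0.88 [412. 179.]
top
knob 108 [524.  366.3] [26.7 28.8] 74.9 [0.5242 0.365  0.1523]
packA 0 [0. 0.] [0. 0.] 0.0 [nan nan nan]
packB 0 [0. 0.] [0. 0.] 0.0 [nan nan nan]
rim 258 [ 431.7 -181.4] [ 66.4 165.1] 89.7 [ 0.4302 -0.1667  0.0592]
bar 200 [ 426.9 -342.7] [ 12.9 128.3] 89.1 [ 0.4344 -0.3431  0.1301]
traypacks 264 [ 434.7 -197.5] [27.5 64.3] 88.3 [ 0.4355 -0.1967  0.0977]
caddy [ 0.433 -0.179  0.044] 0.92 [386. 256.]
t 20.03 p [ 583.2 -192.1  246.5] yaw -2.19 tilt z [-0.    -0.001 -1.   ] F [-0.2 -0.8  0.2] w 73.7 q [ 0.61  0.44 -0.46  1.66  0.22  1.09 -1.52]
[-15.19  15.47   6.66] turn -0.002
```

View pics/crop5.png

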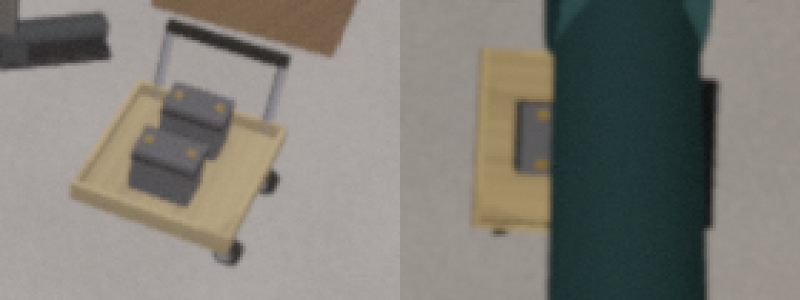

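jog_arm --deltas '[{"offset": [-15, 15.4, 0], "turn": 0, "fingers": 0.6}, {"offset": [-15, 15.4, 0], "turn": 0, "fingers": 0.6}, {"offset": [-15, 15.4, 2], "turn": 0, "fingers": 0.6}, {"offset": [-15, 15.4, 4], "turn": 0, "fingers": 0.6}, {"offset": [-15, 15.4, 6], "turn": 0, "fingers": 0.6}, {"offset": [-15, 15.4, 6.6], "turn": 0, "fingers": 0.6}, {"offset": [-15, 15.4, 6.6], "turn": 0, "fingers": 0.6}, {"offset": [-15, 15.4, 6.6], "turn": 0, "fingers": 0.6}]'

```text
t: 20.7
position: [0.4271, -0.34, 0.1798]
orientation: [-3.14, 0.062, 0.002]
force: [0.2, 0.8, 0.6]
gripper_width: 0.0552
```

```bash
python3 go.py 426 -341 125 -2.1
```

```text
t 20.7 p [ 427.1 -340.   179.8] yaw -2.26 tilt z [-0.001  0.001 -1.   ] F [0.2 0.8 0.6] w 55.2 q [ 0.93  0.4  -0.4   1.89  0.19  0.9  -1.17]
[-0.1   0.11  5.48] turn -0.003
```

jog_arm --deltas '[{"offset": [0, 0.1, 2], "turn": 0, "fingers": 0.6}, {"offset": [0, 0.1, 4], "turn": 0, "fingers": 0.6}, {"offset": [0, 0.1, 5.5], "turn": 0, "fingers": 0.6}, {"offset": [0, 0.1, 5.5], "turn": 0, "fingers": 0.5}, {"offset": [0, 0.1, 5.5], "turn": 0, "fingers": 0.3}, {"offset": [0, 0.1, 5.5], "turn": 0, "fingers": 0}, {"offset": [0, 0.1, 5.5], "turn": 0, "fingers": 0}, {"offset": [0, 0.1, 5.5], "turn": 0, "fingers": 0}]' --force 15

```text
t: 21.37
position: [0.4294, -0.3407, 0.1266]
orientation: [3.14, -0.056, 0.003]
force: [0.2, -0.8, -1.0]
gripper_width: 0.0237
```

jog_arm --deltas '[{"offset": [0, 0, 0], "turn": 0, "fingers": 0}, {"offset": [0, 0, 0], "turn": 0, "fingers": 0}, {"offset": [0, 0, 0], "turn": 0, "fingers": 0}, {"offset": [0, 0, 0], "turn": 0, "fingers": 0}, {"offset": [0, 0, 0], "turn": 0, "fingers": 0}, {"offset": [0, 0, 0], "turn": 0, "fingers": 0}, {"offset": [0, 0, 0], "turn": 0, "fingers": 0}, {"offset": [0, 0, 0], "turn": 0, "fingers": 0}]'

```text
t: 22.03
position: [0.4288, -0.3408, 0.1257]
orientation: [3.14, -0.057, 0.001]
force: [-0.9, -0.2, 4.7]
gripper_width: 0.0118
```

```bash
python3 look.py 6 side 2>/dev/null|grep -E "rim|bar"; python3 go.py 488.6 -230 125 11.3 449.6 -34 125 11.3
```

```text
rim 678 [ 431.7 -237.4] [186.5 166. ] 87.6 [ 0.4294 -0.2158  0.06  ]
bar 234 [ 427.4 -337.5] [128.   41.8] 7.8 [ 0.4198 -0.3332  0.1264]
t 22.23 p [ 428.8 -340.8  125.7] yaw -2.09 tilt z [ 0.001 -0.001 -1.   ] F [-1.  -0.8  5.7] w 11.9 q [ 0.91  0.47 -0.37  1.92  0.24  0.79 -1.2 ]
[  5.57 -11.29   0.07] turn -0.234
[  0.96 -30.74   0.05] turn -0.234
```

jog_arm --deltas '[{"offset": [0.5, -1.1, 0], "turn": -0.023, "fingers": 0}, {"offset": [1.1, -2.3, 0], "turn": -0.047, "fingers": 0}, {"offset": [1.7, -3.4, 0], "turn": -0.07, "fingers": 0}, {"offset": [2.2, -4.5, 0], "turn": -0.094, "fingers": 0}, {"offset": [2.8, -5.6, 0], "turn": -0.117, "fingers": 0}, {"offset": [3.3, -6.8, 0], "turn": -0.14, "fingers": 0}, {"offset": [3.9, -7.9, 0], "turn": -0.164, "fingers": 0}, {"offset": [4.5, -9.0, 0], "turn": -0.187, "fingers": 0}]'

```text
t: 22.9
position: [0.4771, -0.2531, 0.1259]
orientation: [3.13, 0.238, 0.001]
force: [-0.3, -3.1, 6.2]
gripper_width: 0.0121
```

```bash
python3 go.py 488.6 -230 125 11.3 449.6 -34 125 11.3
```

```text
t 22.9 p [ 477.1 -253.1  125.9] yaw 8.68 tilt z [ 0.001 -0.002 -1.   ] F [-0.3 -3.1  6.2] w 12.1 q [ 0.77  0.47 -0.44  1.94  0.28  0.79 -1.23]
[ 1.49 -2.11  0.08] turn -0.046
[  0.59 -22.08   0.04] turn -0.046
```

jog_arm --deltas '[{"offset": [0.8, -1.1, 0], "turn": -0.023, "fingers": 0}, {"offset": [1.5, -2.1, 0], "turn": -0.046, "fingers": 0}, {"offset": [1.4, -3.3, 0], "turn": -0.046, "fingers": 0}, {"offset": [1.4, -4.5, 0], "turn": -0.046, "fingers": 0}, {"offset": [1.3, -5.7, 0], "turn": -0.046, "fingers": 0}, {"offset": [1.3, -6.9, 0], "turn": -0.046, "fingers": 0}, {"offset": [1.2, -8.1, 0], "turn": -0.046, "fingers": 0}, {"offset": [1.2, -9.3, 0], "turn": -0.046, "fingers": 0}]'

```text
t: 23.57
position: [0.4751, -0.1585, 0.1259]
orientation: [3.125, 0.306, 0.003]
force: [1.4, -3.5, 5.8]
gripper_width: 0.0117
```

```bash
cat > look2.py <<'E'
from m import *
import sys
for n in sys.argv[2:]:
    c=cam(n); W=cloud(c); img=c["img"]; cv2.imwrite(f"pics/{n}{sys.argv[1]}.png",img); print(n)
    np.savez(f"{n}{sys.argv[1]}.npz",W=W,img=img)
    for k,z,b in [("rim",(.053,.068),(.3,.6,-.25,.22)),("bar",(.119,.136),(.3,.56,-.4,.1)),("packs",(.09,.105),(.35,.56,-.25,.2))]:
        print(k,*rect(W,z,b))
    g=img.astype(int).sum(-1)<150
    m=g&(abs(W[...,2])<.012)&(W[...,0]>.28)&(W[...,0]<.53)&(W[...,1]>.14)&(W[...,1]<.22)
    P=W[m][:,:2]*1000
    if len(P)>20:
        vx,vy,x,y=cv2.fitLine(P.astype(np.float32),cv2.DIST_HUBER,0,.01,.01).ravel(); print("mark end line yaw",np.degrees(np.arctan2(vy,vx)),P.mean(0),len(P))
    try: spots(c,["axle_fl","axle_fr"],4,.3)
    except Exception as e: print(e)
E
python3 look2.py 7 top side 2>/dev/null; python3 go.py 449.6 -34 125 11.3
```

```text
top
rim 453 [452.4 -56.8] [164.2 175.9] 11.0 [ 0.4526 -0.0401  0.0592]
bar 29 [ 527.9 -149.1] [13.2 13.4] 1.7 [ 0.528  -0.1487  0.13  ]
packs 433 [467.2 -78.5] [ 77.4 166. ] 22.6 [ 0.4542 -0.0387  0.0983]
mark end line yaw 10.689355 [424.19551134 169.18595039] 177
side
rim 776 [453.1 -54.1] [164.4 185.8] 10.9 [ 0.4501 -0.0335  0.0604]
bar 156 [ 472.  -149.4] [128.3  32.3] 9.7 [ 0.463  -0.1527  0.1281]
packs 707 [454.9 -74.1] [128.4 155.4] 12.6 [ 0.4547 -0.0538  0.099 ]
mark end line yaw 4.74201 [432.03900972 164.16655786] 24
t 23.87 p [ 474.9 -157.2  125.7] yaw 11.29 tilt z [ 0.001  0.001 -1.   ] F [0.6 2.2 6.7] w 12.1 q [ 0.65  0.42 -0.48  2.03  0.28  0.75 -1.37]
[ -0.07 -12.58   0.08] turn -0.0
```

View pics/top7.png

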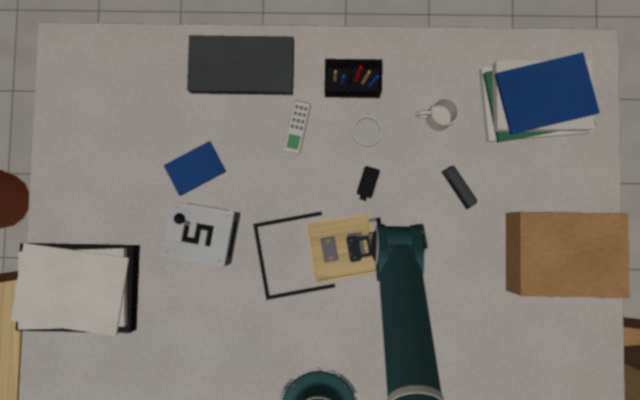

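jog_arm --deltas '[{"offset": [0, -1, 0], "turn": 0, "fingers": 0}, {"offset": [0, -2, 0], "turn": 0, "fingers": 0}, {"offset": [0, -3, 0], "turn": 0, "fingers": 0}, {"offset": [0, -4, 0], "turn": 0, "fingers": 0}, {"offset": [0, -5, 0], "turn": 0, "fingers": 0}, {"offset": [0, -6, 0], "turn": 0, "fingers": 0}, {"offset": [0, -7, 0], "turn": 0, "fingers": 0}, {"offset": [0, -7.6, 0], "turn": 0, "fingers": 0}]'

```text
t: 24.53
position: [0.46, -0.083, 0.1258]
orientation: [3.126, 0.309, 0.002]
force: [1.6, -0.9, 7.1]
gripper_width: 0.0118
```

```bash
python3 look2.py 8 top side 2>/dev/null; python3 go.py 449.6 -34 125 11.3
```

```text
top
rim 444 [436.9  18.5] [164.3 177. ] 11.0 [0.4379 0.0438 0.0592]
bar 52 [507.3 -74.2] [27.3 11.7] 10.0 [ 0.5076 -0.0742  0.1291]
packs 447 [452.7  -1.5] [ 74.7 163.2] 22.4 [0.4394 0.0344 0.0981]
mark end line yaw 10.6120615 [425.28929128 169.30811886] 179
axle_fr [0.45  0.036 0.038] 0.69 [308. 248.]
side
rim 854 [438.2  21.5] [163.9 183.2] 11.1 [0.4362 0.0393 0.0602]
bar 158 [456.8 -74.9] [129.6  29.2] 11.8 [ 0.4458 -0.0805  0.1282]
packs 775 [ 4.43e+02 -1.00e-01] [128.9 156.9] 10.6 [0.4401 0.0201 0.0991]
mark end line yaw 4.3309956 [430.49278134 169.1689157 ] 30
axle_fl [0.419 0.026 0.049] 0.63 [373. 243.]
t 24.83 p [460.  -82.9 125.7] yaw 11.28 tilt z [ 0.001  0.001 -1.   ] F [1.6 1.3 6.9] w 12.1 q [ 0.54  0.38 -0.51  2.1   0.27  0.73 -1.52]
[-0.06 -4.99  0.07] turn -0.0
```

jog_arm --deltas '[{"offset": [0, -1, 0], "turn": 0, "fingers": 0}, {"offset": [0, -2, 0], "turn": 0, "fingers": 0}, {"offset": [0, -3, 0], "turn": 0, "fingers": 0}, {"offset": [0.1, -4, 0], "turn": 0, "fingers": 0}, {"offset": [0.1, -4.7, 0], "turn": 0, "fingers": 0}, {"offset": [0.1, -5.1, 0], "turn": 0, "fingers": 0}, {"offset": [0.1, -5.1, 0], "turn": 0, "fingers": 0}, {"offset": [0.1, -5.1, 0], "turn": 0, "fingers": 0}]'

```text
t: 25.5
position: [0.4507, -0.0325, 0.1257]
orientation: [-3.126, -0.31, -0.001]
force: [1.5, 0.8, 7.8]
gripper_width: 0.0117
```

```bash
python3 look2.py 9 top side 2>/dev/null; python3 go.py 449.6 -34 125 11.3; python3 - <<'E'
import cv2,numpy as np
a=cv2.imread("pics/side9.png")[190:325,290:470];b=cv2.imread("pics/top9.png")[195:315,230:390]
cv2.imwrite("pics/crop9.png",np.hstack([cv2.resize(i,(400,300),interpolation=3) for i in(a,b)]))
E
```

```text
top
rim 446 [427.6  69.5] [163.9 176.2] 11.1 [0.4295 0.0977 0.0593]
bar 50 [497.5 -23.9] [28.5 12.2] 13.7 [ 0.4971 -0.0239  0.1296]
packs 382 [447.1  49.8] [ 66.9 162.9] 22.8 [0.4287 0.0967 0.0983]
mark end line yaw 10.724825 [423.81592947 169.11416812] 180
axle_fr [0.482 0.322 0.106] 0.64 [200. 235.]
side
rim 916 [429.2  70.5] [164.1 181.2] 11.3 [0.4262 0.0891 0.06  ]
bar 156 [448.4 -25.7] [129.9  28.9] 10.3 [ 0.4367 -0.0317  0.1285]
packs 830 [433.   49.7] [129.  154.9] 11.2 [0.4309 0.0695 0.099 ]
mark end line yaw 5.2220125 [426.73388819 168.22668488] 43
axle_fl [0.519 0.369 0.153] 0.34 [268. 318.]
t 25.8 p [450.8 -32.8 125.7] yaw 11.28 tilt z [ 0.001  0.001 -1.   ] F [0.4 1.6 9. ] w 12.0 q [ 0.45  0.36 -0.53  2.13  0.27  0.71 -1.63]
[-0.14  0.1   0.07] turn -0.0
```

View pics/crop9.png

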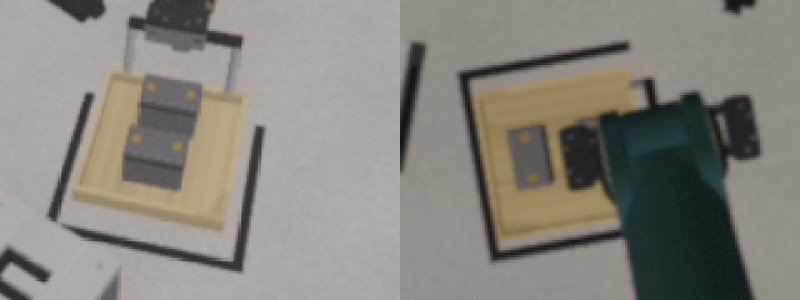

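jog_arm --deltas '[{"offset": [0, 0, -0.1], "turn": 0, "fingers": 0}, {"offset": [0, 0, -0.1], "turn": 0, "fingers": 0.15}, {"offset": [0, 0, -0.1], "turn": 0, "fingers": 0.3}, {"offset": [0, 0, -0.1], "turn": 0, "fingers": 0.4}, {"offset": [0, 0, -0.1], "turn": 0, "fingers": 0.5}, {"offset": [0, 0, -0.1], "turn": 0, "fingers": 0.5}, {"offset": [0, 0, -0.1], "turn": 0, "fingers": 0.5}, {"offset": [0, 0, -0.1], "turn": 0, "fingers": 0.5}]'

```text
t: 26.47
position: [0.4506, -0.0336, 0.1262]
orientation: [-3.126, -0.308, 0.0]
force: [0.1, 0.1, 0.1]
gripper_width: 0.0458
```

jog_arm --deltas '[{"offset": [0, 0, -2], "turn": 0, "fingers": 0.5}, {"offset": [0, 0, -5], "turn": 0, "fingers": 0.5}, {"offset": [0, 0, -8], "turn": 0, "fingers": 0.5}, {"offset": [0, 0, -11], "turn": 0, "fingers": 0.5}, {"offset": [0, 0, -14], "turn": 0, "fingers": 0.5}, {"offset": [3, 4, -15], "turn": 0, "fingers": 0.6}, {"offset": [6, 8, -15], "turn": 0, "fingers": 0.6}, {"offset": [10, 10, -15], "turn": 0, "fingers": 0.6}]'

```text
t: 27.13
position: [0.5513, -0.1086, 0.278]
orientation: [3.123, 0.303, 0.003]
force: [0.7, -0.1, 0.7]
gripper_width: 0.0551
```

```bash
python3 look2.py 10 top side 2>/dev/null; python3 go.py 526 368.8 260 -9; python3 - <<'E'
import cv2,numpy as np
a=cv2.imread("pics/side10.png")[190:325,290:470];b=cv2.imread("pics/top10.png")[195:315,230:390]
cv2.imwrite("pics/crop10.png",np.hstack([cv2.resize(i,(400,300),interpolation=3) for i in(a,b)]))
E
```

```text
top
rim 569 [427.5  68.9] [164.  176.5] 11.0 [0.4253 0.0713 0.0596]
bar 210 [447.  -34.2] [127.3  11.9] 11.0 [ 0.4437 -0.0347  0.13  ]
packs 693 [432.8  48.2] [126.4 150.3] 10.7 [0.4305 0.0656 0.0983]
mark end line yaw 10.711736 [423.86016117 169.24029641] 175
side
rim 915 [429.2  70.1] [164.2 180.3] 11.0 [0.4264 0.0885 0.0601]
bar 319 [448.7 -31.8] [129.2  15.6] 11.0 [ 0.4479 -0.0303  0.1296]
packs 837 [433.1  49.7] [129.5 154.6] 10.9 [0.4312 0.0691 0.0989]
mark end line yaw 5.268186 [431.77137691 167.4412416 ] 62
axle_fl [0.422 0.12  0.098] 0.74 [359. 259.]
axle_fl [ 0.787 -0.121  0.018] 0.33 [276. 172.]
t 27.43 p [ 549.7 -103.7  275.8] yaw 11.35 tilt z [-0.001  0.    -1.   ] F [-0.7 -0.1  0.2] w 55.2 q [ 0.56  0.33 -0.53  1.75  0.18  1.11 -1.41]
[  6.97 -46.79   1.6 ] turn 0.355
```

View pics/crop10.png

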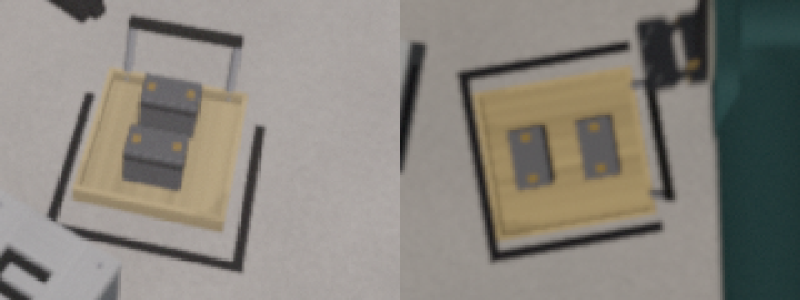

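jog_arm --deltas '[{"offset": [7, -46.8, 1.5], "turn": 0.355, "fingers": 0.8}, {"offset": [7, -46.8, 1.5], "turn": 0.355, "fingers": 0.8}, {"offset": [7, -46.8, 1.5], "turn": 0.355, "fingers": 0.8}, {"offset": [7, -46.8, 1.5], "turn": 0.355, "fingers": 0.8}, {"offset": [7, -46.8, 1.5], "turn": 0.355, "fingers": 0.8}, {"offset": [7, -46.8, 1.5], "turn": 0.355, "fingers": 0.8}, {"offset": [7, -46.8, 1.5], "turn": 0.355, "fingers": 0.8}, {"offset": [7, -46.8, 1.5], "turn": 0.355, "fingers": 0.8}]'

```text
t: 28.1
position: [0.5333, 0.2226, 0.2667]
orientation: [3.131, -0.246, 0.002]
force: [1.1, -0.5, -0.0]
gripper_width: 0.0735
```

```bash
python3 go.py 526 368.8 250 -9
```

```text
t 28.1 p [533.3 222.6 266.7] yaw -9.0 tilt z [ 0.001 -0.001 -1.   ] F [ 1.1 -0.5 -0. ] w 73.5 q [ 0.01  0.38 -0.59  1.72  0.24  1.11 -2.38]
[ -3.01 -14.33   1.66] turn 0.0
```

jog_arm --deltas '[{"offset": [-3, -14.3, 1.6], "turn": 0, "fingers": 0.7}, {"offset": [-3, -14.3, 1.6], "turn": 0, "fingers": 0.7}, {"offset": [-3, -14.3, 1.6], "turn": 0, "fingers": 0.7}, {"offset": [-3, -14.3, 1.6], "turn": 0, "fingers": 0.7}, {"offset": [-3, -14.3, 1.6], "turn": 0, "fingers": 0.7}, {"offset": [-3, -14.3, 1.6], "turn": 0, "fingers": 0.7}, {"offset": [-3, -14.3, 1.6], "turn": 0, "fingers": 0.7}, {"offset": [-3, -14.3, 1.6], "turn": 0, "fingers": 0.7}]'

```text
t: 28.77
position: [0.5284, 0.3645, 0.2503]
orientation: [3.13, -0.251, 0.002]
force: [0.4, -0.1, -0.1]
gripper_width: 0.0642
```

```bash
python3 go.py 526 368.8 144 -9
```

```text
t 28.77 p [528.4 364.5 250.3] yaw -9.18 tilt z [ 0.001 -0.001 -1.   ] F [ 0.4 -0.1 -0.1] w 64.2 q [-0.24  0.52 -0.59  1.58  0.31  1.14 -2.63]
[-0.32 -0.39 10.63] turn -0.003
```

jog_arm --deltas '[{"offset": [-0.2, -0.3, 3.5], "turn": 0, "fingers": 0.7}, {"offset": [-0.2, -0.3, 7], "turn": 0, "fingers": 0.7}, {"offset": [-0.2, -0.3, 10.5], "turn": 0, "fingers": 0.7}, {"offset": [-0.2, -0.3, 10.6], "turn": 0, "fingers": 0.6}, {"offset": [-0.2, -0.3, 10.6], "turn": 0, "fingers": 0.3}, {"offset": [-0.2, -0.3, 10.6], "turn": 0, "fingers": 0.1}, {"offset": [-0.2, -0.3, 10.6], "turn": 0, "fingers": 0.1}, {"offset": [-0.2, -0.3, 10.6], "turn": 0, "fingers": 0.1}]' --force 12

```text
t: 29.43
position: [0.5276, 0.3704, 0.1464]
orientation: [-3.129, 0.249, -0.005]
force: [0.3, 0.7, -0.2]
gripper_width: 0.0332
```

jog_arm --deltas '[{"offset": [0, 0, 0], "turn": 0, "fingers": 0.1}, {"offset": [0, 0, 0], "turn": 0, "fingers": 0.1}, {"offset": [0, 0, 0], "turn": 0, "fingers": 0.1}, {"offset": [0, 0, 0], "turn": 0, "fingers": 0.1}, {"offset": [0, 0, 0], "turn": 0, "fingers": 0.1}, {"offset": [0, 0, 0], "turn": 0, "fingers": 0.1}, {"offset": [0, 0, 0], "turn": 0, "fingers": 0.1}, {"offset": [0, 0, 0], "turn": 0, "fingers": 0.1}]'

```text
t: 30.1
position: [0.5276, 0.3705, 0.1457]
orientation: [-3.13, 0.248, -0.005]
force: [0.7, -0.7, 6.1]
gripper_width: 0.0291
```

```bash
python3 go.py 462.2 379.5 143 -9 454.9 333.1 151 -9 516.1 323.5 151 -9 508.8 277 143 -9 444.6 287.2 142 -9
```

```text
t 30.1 p [527.6 370.5 145.7] yaw -9.07 tilt z [ 0.003  0.002 -1.   ] F [ 0.7 -0.7  6.1] w 29.1 q [-0.28  0.63 -0.55  1.66  0.38  0.96 -2.69]
[-6.6   0.14  0.25] turn -0.001
[-6.59  4.84 -0.56] turn -0.001
[-0.4   4.82 -0.54] turn -0.001
[-0.39  9.53  0.25] turn -0.001
[-6.89  9.54  0.33] turn -0.001
```

Back along the last slot to −x.

jog_arm --deltas '[{"offset": [-1.1, 0.05, -0.1], "turn": 0, "fingers": 0.1}, {"offset": [-2.2, 0.1, -0.2], "turn": 0, "fingers": 0.1}, {"offset": [-3.4, 0.1, -0.2], "turn": 0, "fingers": 0.1}, {"offset": [-4.6, 0.1, -0.1], "turn": 0, "fingers": 0.1}, {"offset": [-5.8, 0.1, 0], "turn": 0, "fingers": 0.1}, {"offset": [-6.7, 0.1, 0.1], "turn": 0, "fingers": 0.1}, {"offset": [-6.7, 0.1, 0.1], "turn": 0, "fingers": 0.1}, {"offset": [-6.7, 0.1, 0.1], "turn": 0, "fingers": 0.1}]'

```text
t: 30.77
position: [0.4615, 0.3803, 0.144]
orientation: [-3.129, 0.248, -0.006]
force: [3.3, 1.6, 5.2]
gripper_width: 0.029
```

```bash
python3 go.py 454.9 333.1 151 -9 516.1 323.5 151 -9 508.8 277 143 -9 444.6 287.2 142 -9
```

```text
t 30.77 p [461.5 380.3 144. ] yaw -9.06 tilt z [ 0.004  0.003 -1.   ] F [3.3 1.6 5.2] w 29.0 q [-0.32  0.56 -0.57  1.78  0.37  0.9  -2.78]
[ 0.09  4.76 -0.72] turn -0.001
[ 6.29  4.75 -0.7 ] turn -0.001
[6.3  9.46 0.09] turn -0.001
[-0.21  9.46  0.17] turn -0.001
```

jog_arm --deltas '[{"offset": [0, 1.2, -0.3], "turn": 0, "fingers": 0.1}, {"offset": [0, 2.4, -0.5], "turn": 0, "fingers": 0.1}, {"offset": [0, 3.6, -0.7], "turn": 0, "fingers": 0.1}, {"offset": [0, 4.7, -0.7], "turn": 0, "fingers": 0.1}, {"offset": [0, 4.7, -0.7], "turn": 0, "fingers": 0.1}, {"offset": [1.2, 4.7, -0.8], "turn": 0, "fingers": 0.1}, {"offset": [2.4, 4.7, -1], "turn": 0, "fingers": 0.1}, {"offset": [3.6, 4.7, -1], "turn": 0, "fingers": 0.1}]'

```text
t: 31.43
position: [0.4879, 0.3262, 0.1532]
orientation: [3.13, -0.248, -0.002]
force: [-1.2, -0.5, 6.1]
gripper_width: 0.0291
```

```bash
python3 go.py 516.1 323.5 151 -9 508.8 277 143 -9 444.6 287.2 142 -9
```

```text
t 31.43 p [487.9 326.2 153.2] yaw -9.06 tilt z [-0.001 -0.002 -1.   ] F [-1.2 -0.5  6.1] w 29.1 q [-0.22  0.53 -0.57  1.8   0.35  0.91 -2.67]
[ 2.83 -0.18  0.22] turn -0.001
[2.84 4.53 1.03] turn -0.001
[-3.66  4.53  1.13] turn -0.001
```

jog_arm --deltas '[{"offset": [1.2, -0.1, 0.1], "turn": 0, "fingers": 0.1}, {"offset": [2.3, -0.1, 0.2], "turn": 0, "fingers": 0.1}, {"offset": [2.9, -0.1, 0.2], "turn": 0, "fingers": 0.1}, {"offset": [2.9, -0.1, 0.2], "turn": 0, "fingers": 0.1}, {"offset": [2.9, 1.1, 0.3], "turn": 0, "fingers": 0.1}, {"offset": [2.9, 2.3, 0.5], "turn": 0, "fingers": 0.1}, {"offset": [2.9, 3.5, 0.8], "turn": 0, "fingers": 0.1}, {"offset": [2.9, 4.5, 1.0], "turn": 0, "fingers": 0.1}]'

```text
t: 32.1
position: [0.5089, 0.2767, 0.1425]
orientation: [3.131, -0.249, -0.001]
force: [-0.6, 4.0, -1.2]
gripper_width: 0.0292
```

```bash
python3 go.py 508.8 277 143 -9 444.6 287.2 142 -9
```

```text
t 32.1 p [508.9 276.7 142.5] yaw -9.08 tilt z [-0.001 -0.    -1.   ] F [-0.6  4.  -1.2] w 29.2 q [-0.13  0.53 -0.56  1.83  0.36  0.88 -2.58]
[-0.01 -0.03 -0.05] turn -0.001
[-6.51 -0.03  0.05] turn -0.001
```

jog_arm --deltas '[{"offset": [-1.2, 0, -0.2], "turn": 0, "fingers": 0.1}, {"offset": [-2.4, 0, -0.3], "turn": 0, "fingers": 0.1}, {"offset": [-3.6, 0, -0.4], "turn": 0, "fingers": 0.1}, {"offset": [-4.8, 0, -0.2], "turn": 0, "fingers": 0.1}, {"offset": [-6, 0, -0.1], "turn": 0, "fingers": 0.1}, {"offset": [-6.7, 0, 0], "turn": 0, "fingers": 0.1}, {"offset": [-6.7, 0, 0], "turn": 0, "fingers": 0.1}, {"offset": [-6.7, 0, 0], "turn": 0, "fingers": 0.1}]'

```text
t: 32.77
position: [0.4449, 0.2879, 0.1428]
orientation: [3.131, -0.248, 0.005]
force: [7.0, -0.6, -3.6]
gripper_width: 0.0291
```

jog_arm --deltas '[{"offset": [0, 0, 0], "turn": 0, "fingers": 0.6}, {"offset": [0, 0, 0], "turn": 0, "fingers": 0.6}, {"offset": [0, 0, 0], "turn": 0, "fingers": 0.6}, {"offset": [0, 0, 0], "turn": 0, "fingers": 0.6}, {"offset": [0, 0, 0], "turn": 0, "fingers": 0.6}, {"offset": [0, 0, 0], "turn": 0, "fingers": 0.6}, {"offset": [0, 0, -3], "turn": 0, "fingers": 0.6}, {"offset": [0, 0, -7], "turn": 0, "fingers": 0.6}]'

```text
t: 33.43
position: [0.4416, 0.2873, 0.2106]
orientation: [3.128, -0.247, -0.011]
force: [1.0, -0.3, 0.9]
gripper_width: 0.0552
```

jog_arm --deltas '[{"offset": [0, 0, -4], "turn": 0, "fingers": 0.6}, {"offset": [0, 0, -8], "turn": 0, "fingers": 0.6}, {"offset": [4, 0, -10], "turn": 0, "fingers": 0.6}, {"offset": [8, 0, -10], "turn": 0, "fingers": 0.6}, {"offset": [12, 0, -10], "turn": 0, "fingers": 0.6}, {"offset": [16, 0, -10], "turn": 0, "fingers": 0.6}, {"offset": [18, 0, -10], "turn": 0, "fingers": 0.6}, {"offset": [18, 0, -10], "turn": 0, "fingers": 0.6}]'

```text
t: 34.1
position: [0.6256, 0.2572, 0.3108]
orientation: [3.13, -0.258, -0.001]
force: [-0.5, -0.6, -0.5]
gripper_width: 0.0551
```

```bash
python3 look2.py 11 top side 2>/dev/null; python3 - <<'E'
from m import *
for n in("top","side"): print("knob",rect(np.load(n+"11.npz")["W"],(.135,.2),(.38,.53,.2,.45)))
print("unit frame", np.array([[.988,-.156],[.156,.988]])@(np.array([0.4446,0.2872])-np.array([.4855,.3283])))
E
python3 go.py
```

```text
top
rim 481 [427.4  68.9] [164.1 176.2] 11.0 [0.438  0.0572 0.0595]
bar 224 [447.8 -33.9] [128.9  12.4] 10.4 [ 0.447  -0.0342  0.1304]
packs 696 [433.6  48.8] [126.2 150.1] 10.0 [0.4311 0.0658 0.0983]
mark end line yaw 0.039192036 [484.29655649 176.44753234] 92
side
rim 901 [429.3  69.3] [164.1 182.9] 11.0 [0.4266 0.0877 0.0602]
bar 317 [448.1 -30.5] [128.6  17.1] 10.8 [ 0.4475 -0.0304  0.1297]
packs 827 [433.3  50.2] [129.4 156.4] 10.8 [0.431  0.0695 0.0991]
mark end line yaw 10.370177 [423.22464876 170.74768591] 30
knob (0, array([0., 0.]), array([0., 0.]), 0.0, array([nan, nan, nan]))
knob (167, array([445.2, 289.6]), array([29.5, 24.6]), 38.4, array([0.4453, 0.2917, 0.1521]))
unit frame [-0.0339976 -0.0469872]
t 34.4 p [620.  261.3 313.3] yaw -8.95 tilt z [ 0.  0. -1.] F [-0.1  0.3 -0.7] w 55.7 q [-0.06  0.52 -0.58  1.42  0.28  1.29 -2.39]m.py:4: RuntimeWarning: Mean of empty slice.
  q=P[m]; r=cv2.minAreaRect((q[:,:2]*1000).astype(np.float32)); return len(q),np.round(r[0],1),np.round(r[1],1),round(r[2],1),np.round(q.mean(0),4)
  ret = um.true_divide(
```

View pics/side11.png

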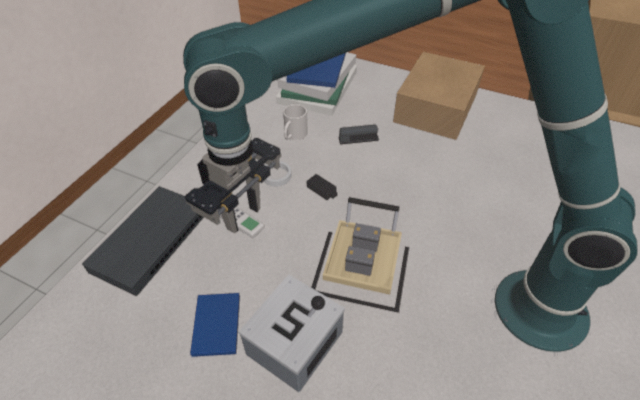

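```bash
python3 -c "
from h import *
st(); print(env.close_job())"
```

```text
t 34.4 p [0.62   0.2613 0.3133] F [-0.1  0.3 -0.7] w 0.0557
[[ 0.988 -0.155  0.   ]
 [-0.155 -0.988  0.   ]
 [ 0.    -0.    -1.   ]]
the job is handed in; nothing more can be done
None
```

The job is done and handed in at about 34 s of the 210 s; closing it gives no verdict. I took the lever through the gate to service and put both packs in the tray (only two were present). Then I pushed the caddy by its bar into the mark and took the lever back to its start.

What the last checks showed:
- **Caddy:** its centre was about 1–2 mm from my estimate of the mark's middle, and its heading within about 0.3° of it. The bar was at the open end and had been released.
- **Packs:** both stood upright on the tray floor, tops at z about 98 mm, and neither was touched by the gripper.
- **Lever:** the knob was at (445, 287–290) mm, against (445, 287) expected for the starting end of the first slot. Only the side camera showed it, because the arm hid it from the top one.
- **Bystanders:** I did not measure them again at the end. In the last side picture those in view looked unmoved.

Two points rest on less:
- **Castors:** I could not see the wheels directly. That they trail straight follows from the last 200 mm or so of travel being straight; the network's few axle readings did not lie at wheel height, so I ignored them.
- **Mark:** its place comes from the first pictures. My last fits of the end tape there disagreed (0° from the top camera, 10.4° from the side), because the top one picked up stray dark pixels, so I did not use them.

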